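Pack the riser up to the swing gauge and sweep it clear

TASK

Build up the riser block that stands at the height gauge with packing plates from the rack until the top of the stack comes just under the gauge's swing arm, with no room for another plate: tip each plate you need flat on the open bench (never on the stack), then take it again and set it gently, squarely and centred on the stack, clear of the gauge. Then swing the arm by its knob right across the top of the stack and well past it to the other side, to check that it passes without rubbing. Plates not needed stay standing in the rack; leave both blocks and the other things where they are.

Things in the scene. Friction and masses are not known exactly. Their poses are not given: they have to be found in the camera images.
- plate1: aluminium packing plate with two drilled holes, 100 x 55 x 12 mm, about 0.18 kg; the three are alike. Origin at its centre. Own x along the 100 mm length, y through the 12 mm thickness, z along the 55 mm width; it starts standing on a long edge in a rack slot (z up); when it lies flat its y axis is vertical (either way up)
- plate2: aluminium packing plate with two drilled holes, 100 x 55 x 12 mm, about 0.18 kg; the three are alike. Origin at its centre. Own x along the 100 mm length, y through the 12 mm thickness, z along the 55 mm width; it starts standing on a long edge in a rack slot (z up); when it lies flat its y axis is vertical (either way up)
- plate3: aluminium packing plate with two drilled holes, 100 x 55 x 12 mm, about 0.18 kg; the three are alike. Origin at its centre. Own x along the 100 mm length, y through the 12 mm thickness, z along the 55 mm width; it starts standing on a long edge in a rack slot (z up); when it lies flat its y axis is vertical (either way up)
- low_block: red riser block, 40 (x) x 90 (y) x 20 mm high, 0.9 kg, origin at the centre of its underside. One of the two blocks stands at the gauge's station, squarely, as the bottom of the stack; the other is a spare on the bench
- high_block: blue riser block, 40 (x) x 90 (y) x 32 mm high, 0.9 kg, origin at the centre of its underside; at the station or spare, see low_block
- gauge: height gauge fixed to the bench: round grey foot (70 mm across, 10 mm high) with an upright steel post, 88 mm high, 20 mm thick, on its origin. z up; the station lies 110 mm from the post along the gauge's own -x, towards the robot. It carries the yellow swing arm
- station (a point): point on the bench (z = 0) below the middle of the stack; its axes are the gauge's. The riser block stands here with its 90 mm length along the gauge's y
- sweep (a joint): angle (rad) of the gauge's yellow swing arm about the post: 0 = pointing over the station, negative = swung to the gauge's -y side (robot's right), where it starts at about -1.5, positive = to the +y side; grows clockwise seen from above, stops at -1.8 and 1.8. The arm is level, 16 mm wide, its underside (the height mark) 48 mm and its top 58 mm above the bench, its tip 180 mm from the post. Very light friction (about 0.04 N m); it stays where left
- knob (a point): middle of the black upright knob (16 mm thick, 36 mm tall, from 58 to 94 mm above the bench) on the swing arm, 170 mm from the post; moves with the arm
- rack: green rack fixed to the bench, 124 (x) x 150 (y) mm, origin at the centre of its underside; floor 5 mm thick; three slots along its x, at y = -56, 0 and 56 mm, each between two walls 20 mm high (top at 25 mm) with a 15 mm gap, and with low end stops. Plate tops stand 60 mm above the bench. The bench between rack and gauge, on the robot's side (around x = 0.47 m, y = -0.10 m), is always clear
- oil_bottle: white plastic bottle with red cap, 56 mm thick, 130 mm tall, origin under its centre; bystander
- screwdriver: screwdriver with orange handle, about 200 mm long, lying on the bench; bystander
- grease_tin: plain steel tin, 70 mm across, 60 mm tall, origin under its centre; bystander

How it is judged (in metres and radians):
On the way, in this order (a step that is already met when the one before it is completed fails the run):
1. a plate lies flat on the open bench, let go (((height (world z) of plate1 below 0.0085 m and angle between the y axis of plate1 and the z axis of gauge, either way round below 0.08 rad and contact force between the fingers and plate1 below 0.1 N and horizontal distance between plate1 and station above 0.06 m) or (height (world z) of plate2 below 0.0085 m and angle between the y axis of plate2 and the z axis of gauge, either way round below 0.08 rad and contact force between the fingers and plate2 below 0.1 N and horizontal distance between plate2 and station above 0.06 m) or (height (world z) of plate3 below 0.0085 m and angle between the y axis of plate3 and the z axis of gauge, either way round below 0.08 rad and contact force between the fingers and plate3 below 0.1 N and horizontal distance between plate3 and station above 0.06 m))), for 0.1 s.
2. the top plate lies flat and centred on the stack, its top 44 mm above the bench, let go, the arm still on its starting side ((((horizontal distance between plate1 and station below 0.012 m and angle between the y axis of plate1 and the z axis of gauge, either way round below 0.06 rad and angle between the x axis of plate1 and the y axis of gauge, either way round below 0.15 rad and linear speed of plate1 below 0.02 m/s) and height (world z) of plate1 between 0.0355 and 0.0405 m) or ((horizontal distance between plate2 and station below 0.012 m and angle between the y axis of plate2 and the z axis of gauge, either way round below 0.06 rad and angle between the x axis of plate2 and the y axis of gauge, either way round below 0.15 rad and linear speed of plate2 below 0.02 m/s) and height (world z) of plate2 between 0.0355 and 0.0405 m) or ((horizontal distance between plate3 and station below 0.012 m and angle between the y axis of plate3 and the z axis of gauge, either way round below 0.06 rad and angle between the x axis of plate3 and the y axis of gauge, either way round below 0.15 rad and linear speed of plate3 below 0.02 m/s) and height (world z) of plate3 between 0.0355 and 0.0405 m)) and contact force between the fingers and plate1 below 0.1 N and contact force between the fingers and plate2 below 0.1 N and contact force between the fingers and plate3 below 0.1 N and value of joint sweep below -0.9 rad), for 0.2 s.
3. the arm has been swung across the stack to the far side, the stack undisturbed ((((horizontal distance between plate1 and station below 0.012 m and angle between the y axis of plate1 and the z axis of gauge, either way round below 0.06 rad and angle between the x axis of plate1 and the y axis of gauge, either way round below 0.15 rad and linear speed of plate1 below 0.02 m/s) and height (world z) of plate1 between 0.0355 and 0.0405 m) or ((horizontal distance between plate2 and station below 0.012 m and angle between the y axis of plate2 and the z axis of gauge, either way round below 0.06 rad and angle between the x axis of plate2 and the y axis of gauge, either way round below 0.15 rad and linear speed of plate2 below 0.02 m/s) and height (world z) of plate2 between 0.0355 and 0.0405 m) or ((horizontal distance between plate3 and station below 0.012 m and angle between the y axis of plate3 and the z axis of gauge, either way round below 0.06 rad and angle between the x axis of plate3 and the y axis of gauge, either way round below 0.15 rad and linear speed of plate3 below 0.02 m/s) and height (world z) of plate3 between 0.0355 and 0.0405 m)) and value of joint sweep above 0.9 rad), for 0.1 s.
At the end, for the whole second after the job is handed in: Stack at the station 44 mm high within 2.5 mm (two plates on the low block, one on the high), plates flat, at rest, within 12 mm of the station and 0.15 rad of square to the gauge; other plates standing in the rack; arm swung past the stack, beyond 0.85 rad ((((horizontal distance between plate1 and station below 0.012 m and angle between the y axis of plate1 and the z axis of gauge, either way round below 0.06 rad and angle between the x axis of plate1 and the y axis of gauge, either way round below 0.15 rad and linear speed of plate1 below 0.02 m/s) and height (world z) of plate1 between 0.0355 and 0.0405 m) or ((horizontal distance between plate2 and station below 0.012 m and angle between the y axis of plate2 and the z axis of gauge, either way round below 0.06 rad and angle between the x axis of plate2 and the y axis of gauge, either way round below 0.15 rad and linear speed of plate2 below 0.02 m/s) and height (world z) of plate2 between 0.0355 and 0.0405 m) or ((horizontal distance between plate3 and station below 0.012 m and angle between the y axis of plate3 and the z axis of gauge, either way round below 0.06 rad and angle between the x axis of plate3 and the y axis of gauge, either way round below 0.15 rad and linear speed of plate3 below 0.02 m/s) and height (world z) of plate3 between 0.0355 and 0.0405 m)) and ((horizontal distance between plate1 and station below 0.012 m and angle between the y axis of plate1 and the z axis of gauge, either way round below 0.06 rad and angle between the x axis of plate1 and the y axis of gauge, either way round below 0.15 rad and linear speed of plate1 below 0.02 m/s) or (x of plate1 in the frame of rack between -0.012 and 0.012 m and y of plate1 in the frame of rack between -0.07 and 0.07 m and height (world z) of plate1 below 0.038 m and angle between the y axis of plate1 and the z axis of rack, either way round above 1.2 rad)) and ((horizontal distance between plate2 and station below 0.012 m and angle between the y axis of plate2 and the z axis of gauge, either way round below 0.06 rad and angle between the x axis of plate2 and the y axis of gauge, either way round below 0.15 rad and linear speed of plate2 below 0.02 m/s) or (x of plate2 in the frame of rack between -0.012 and 0.012 m and y of plate2 in the frame of rack between -0.07 and 0.07 m and height (world z) of plate2 below 0.038 m and angle between the y axis of plate2 and the z axis of rack, either way round above 1.2 rad)) and ((horizontal distance between plate3 and station below 0.012 m and angle between the y axis of plate3 and the z axis of gauge, either way round below 0.06 rad and angle between the x axis of plate3 and the y axis of gauge, either way round below 0.15 rad and linear speed of plate3 below 0.02 m/s) or (x of plate3 in the frame of rack between -0.012 and 0.012 m and y of plate3 in the frame of rack between -0.07 and 0.07 m and height (world z) of plate3 below 0.038 m and angle between the y axis of plate3 and the z axis of rack, either way round above 1.2 rad)) and value of joint sweep above 0.85 rad); the robot touches nothing.
It fails at once if a plate is tipped over on the stack (tilted more than 20 degrees at the station, its centre below 85 mm) ((horizontal distance between plate1 and station below 0.06 m and angle between the y axis of plate1 and the z axis of gauge, either way round above 0.35 rad and height (world z) of plate1 below 0.085 m) or (horizontal distance between plate2 and station below 0.06 m and angle between the y axis of plate2 and the z axis of gauge, either way round above 0.35 rad and height (world z) of plate2 below 0.085 m) or (horizontal distance between plate3 and station below 0.06 m and angle between the y axis of plate3 and the z axis of gauge, either way round above 0.35 rad and height (world z) of plate3 below 0.085 m)).
It fails at once if a plate is dropped or slammed onto the stack (faster than 0.5 m/s) ((horizontal distance between plate1 and station below 0.06 m and height (world z) of plate1 below 0.1 m and linear speed of plate1 above 0.5 m/s) or (horizontal distance between plate2 and station below 0.06 m and height (world z) of plate2 below 0.1 m and linear speed of plate2 above 0.5 m/s) or (horizontal distance between plate3 and station below 0.06 m and height (world z) of plate3 below 0.1 m and linear speed of plate3 above 0.5 m/s)).
It fails at once if the gauge touches a plate with more than 1 N (contact force between gauge and plate1 above 1 N or contact force between gauge and plate2 above 1 N or contact force between gauge and plate3 above 1 N).
It fails at once if a riser block is moved by more than 12 mm (distance of any of low_block, high_block from where it was at the start of the episode above 0.012 m).
It fails at once if the bottle, screwdriver or tin is moved by more than 30 mm (distance of any of oil_bottle, screwdriver, grease_tin from where it was at the start of the episode above 0.03 m).
It also fails if it takes over 72 s, if anything falls off the work surface, if the arm or the gripper's body presses on something with over 40 N, if the wrist force passes 120 N, or if a joint passes its speed limit or range.

ROBOT

A 6-joint arm with a two-finger parallel gripper is mounted at the origin on the work surface. World frame = base frame: x ahead of the robot, y to its left, z up, the work surface at z = 0. Lengths are in mm, angles in rad, forces in N, time in s.
With the tool pointing down it reaches from about 250 to 775 mm from the base axis. Payload 4 kg.
Tool frame: the origin (TCP) lies at the centre of the arm's flange, where the gripper is bolted on; the fingertips stand 173 mm ahead of it and the grasp point (between the pads) lies 155 mm ahead of it; z points along the fingers, y is the direction in which the jaws open and shut (so a half turn about z gives the same grasp; the last joint's range is limited). The gripper opens to 85 mm and grips with 20 to 120 N. Pads are 22 mm wide; open, the fingers measure 114 mm over their backs; the gripper's body (76 mm by 85 mm) begins 54 mm behind the grasp point. The pads swing forward as they close: fully open they stand 13 mm farther back than shut.
Start: joints at [-1.234, 0.087, 1.371, -0, 1.684, -0.103], TCP at [234.161, -497.663, 404.741] pointing down, gripper open.
Joint ranges: [-3.1, 3.1], [-0.76, 2.03], [0.27, 2.55], [-1.08, 4.22], [0.17, 2.65], [-2.57, 2.57]. Speed limits (rad/s): [2.79, 2.79, 3.14, 3.14, 3.14, 3.14].

INTERFACE

Orientations are given as [roll, pitch, yaw] about the fixed x, y, z axes, in that order (R = Rz(yaw) Ry(pitch) Rx(roll)).
In Python, from cell import robot, capture, workorder gives the robot as it stands.
- The arm moves only by the tool carry_out, never from a script. Its argument "deltas" is one flat list of numbers, 5 for each row, row after row: the shift along the world's x, y, z scaled (see below), then the turn about the world's z scaled (see below), then the opening in per cent of the stroke, from 0 (shut) to 100 (fully open). In form: [tx, ty, tz, twist, hand, tx, ty, tz, twist, hand, ...]. A call has 1 to 20 rows; each row is the pose to reach, as a shift and turn from the pose commanded when the call began; what a row does not reach only later rows make up. The controller multiplies each number of a shift by 50 cm and each number of a turn by 45 degrees. A row lasts 1/12 s, in which the tool goes at most 41.7 mm and 7.16 degrees, less where a joint would pass 70% of its speed; a pose out of reach is approached as far as the arm can. A call with a number of a shift or a turn outside -1 to 1 is refused whole. A call with a gripper value outside its range is refused whole. The fingers move at their own pace and stop on an object; "grip_force" is the grip in N (left out, the last holds). Time passes only in rows, so rows that repeat a pose let the fingers close. It gives the time, the measured TCP pose, the force and the opening at its end, in the units of the state.
- robot.state(): the state, without advancing time (a new reading comes with each control period).
- capture(name): name is "scene" or "top"; returns a dict with "image" (400x640x3 uint8, red, green, blue), "mtx" (3x3 intrinsics, pixels), "position" and "attitude" of the camera in the world. Camera axes: x right, y down, z forward; pixel columns grow to the right and rows downward; lengths in mm; the calibration is good to about 2 mm. A picture is of the moment at which its call begins. There is no depth.
- workorder.sign_off(): hands the job in, once; it reports no verdict.
The state is a dict: "time": time; "qpos": joint angles; "joint_vel": joint speeds; "joint_torque": joint torques, N m; "tool_pos": TCP position; "tool_rot": TCP orientation; "wrist_force": force on the tool from outside, world axes, zero at the start; "torque": the same for the moment, N m; "finger_gap": finger opening in mm.
Only numpy, scipy, OpenCV 4.12 (cv2) and the standard library are available. Lean on these libraries where they do the work, as an engineer would, in place of code of your own. Each camera call takes 0.05 s, during which the arm holds its last target.

## Working session

There is one attempt and no reset: what is moved stays moved. The work goes in short steps, Python scripts to look and compute and a tool call to move; the robot and the scene stay as the last step left them, time stands still between calls to the robot, and variables do not carry over. Pictures are saved under pics/ and viewed, and the job is handed in when it is done.

Besides the shell and the picture viewer there is one more tool, called by a JSON object that holds its "method" and its "body". carry_out: Moves the arm, as the interface text tells. Shifts and turns lie within -1 to 1; 1 stands for 50 cm of shift or 45 degrees of turn. Its arguments: {"type":"object","properties":{"deltas":{"type":"array","items":{"type":"number"}},"grip_force":{"type":"number"}},"required":["deltas"]}

```bash
ls; mkdir -p pics; cat > h.py <<'E'
from cell import robot, capture, workorder
import cv2, numpy as np
def snap(n,f):
    c=capture(n); cv2.imwrite(f'pics/{f}.png',c['image'][:,:,::-1]); return c
E
python3 - <<'E'
from h import *
for n in('scene','top'):
    c=snap(n,n+'0'); print(n,c['mtx'],c['position'],c['attitude'])
print(robot.state())
E
```

```text
pics
scene [[400.93969562   0.         318.14858782]
 [  0.         400.93969562 199.58436464]
 [  0.           0.           1.        ]] [ 954.84277389  409.43504631 1023.45583007] [-2.61190087  0.00378957  2.39552946]
top [[417.98522458   0.         322.6566413 ]
 [  0.         417.98522458 203.78872614]
 [  0.           0.           1.        ]] [ 409.22641288  -12.00124468 1359.84285612] [-3.01982888 -0.00306188 -1.59395606]
{'time': 0.1, 'qpos': array([-1.23407889e+00,  8.79339343e-02,  1.37212806e+00, -2.69599985e-05,
        1.68361155e+00, -1.03057087e-01]), 'joint_vel': array([-2.47941362e-05, -4.20323359e-04, -4.45533093e-03, -5.16967192e-04,
        5.35084926e-04,  1.82037854e-04]), 'joint_torque': array([ 2.26578952e-03, -3.53015757e+01, -3.14218569e+01, -9.28678105e-05,
        7.93114799e-03, -2.05108574e-05]), 'tool_pos': array([ 234.13596823, -497.56841116,  403.6142722 ]), 'tool_rot': array([-3.13952004e+00, -1.87418913e-04,  4.39771320e-01]), 'wrist_force': array([-0.1445853 ,  1.07235948,  0.33575307]), 'torque': array([-0.01618172,  0.01285064, -0.0151354 ]), 'finger_gap': 85.48171510761459}
```

View pics/scene0.png

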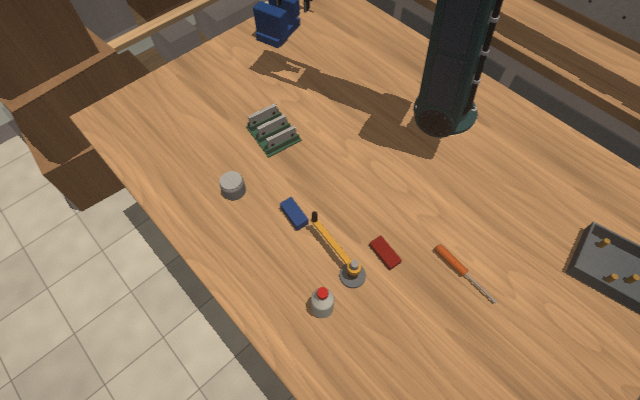

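View pics/top0.png

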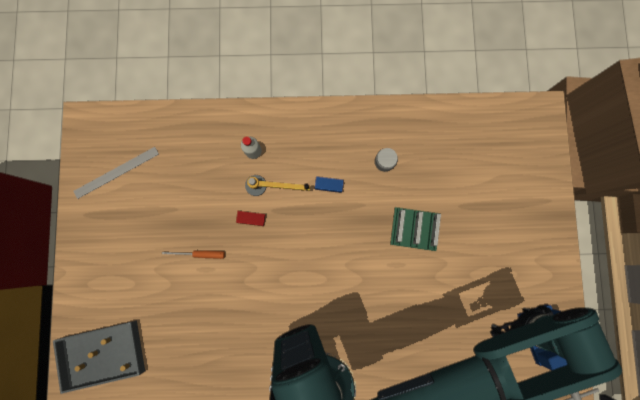

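Red (low) block is at the station (top px 251,218), next to the gauge foot (256,185), so two plates are needed. The rack is at about (415,228) in the top view. Now I'll measure.

```bash
cat >> h.py <<'E'
from scipy.spatial.transform import Rotation as Ro
def ray(c,px,z):
    px=np.atleast_2d(np.asarray(px,float)); R=Ro.from_euler('xyz',c['attitude']).as_matrix()
    d=np.c_[px,np.ones(len(px))]@np.linalg.inv(c['mtx']).T@R.T
    p=c['position']; t=(z-p[2])/d[:,2]; return p+d*t[:,None]
def hsv(c): return cv2.cvtColor(c['image'],cv2.COLOR_RGB2HSV)
def blobs(m,amin=30):
    m=m.astype(np.uint8); cs,_=cv2.findContours(m,cv2.RETR_EXTERNAL,cv2.CHAIN_APPROX_NONE)
    return [k for k in sorted(cs,key=cv2.contourArea,reverse=True) if cv2.contourArea(k)>amin]
def proj(c,P):
    R=Ro.from_euler('xyz',c['attitude']).as_matrix()
    q=(np.atleast_2d(P)-c['position'])@R@c['mtx'].T; return q[:,:2]/q[:,2:]
def rect(c,k,z):
    w=ray(c,k[:,0,:],z)[:,:2].astype(np.float32); return w.mean(0),cv2.minAreaRect(w)
E
python3 - <<'E'
from h import *
np.set_printoptions(precision=1,suppress=True)
for n in('scene','top'):
    c=capture(n);H=hsv(c);h,s,v=[H[...,i].astype(int) for i in range(3)]
    ms={'red':((h<6)|(h>174))&(s>150)&(v>60),'blue':(h>105)&(h<125)&(s>120)&(v>60),'yel':(h>17)&(h<30)&(s>170)&(v>140),'green':(h>65)&(h<90)&(s>90)&(v>30)}
    z={'red':20,'blue':32,'yel':58,'green':25}
    for k,m in ms.items():
        for b in blobs(m,60)[:4]:
            print(n,k,cv2.boundingRect(b),cv2.contourArea(b),rect(c,b,z[k])[1])
for n,(x,y,w,hh) in {'scene':(230,90,200,210),'top':(220,125,230,140)}.items():
    im=cv2.imread(f'pics/{n}0.png')[y:y+hh,x:x+w]
    cv2.imwrite(f'pics/{n}0z.png',cv2.resize(im,None,fx=2.8 if n=='scene' else 3.4,fy=2.8 if n=='scene' else 3.4,interpolation=cv2.INTER_CUBIC))
E
```

```text
scene red (370, 236, 31, 32) 403.0 ((536.3104248046875, 216.7201385498047), (89.13833618164062, 39.48918151855469), 81.00422668457031)
scene red (317, 287, 11, 12) 86.0 ((738.1826782226562, 183.93101501464844), (28.663074493408203, 25.58474349975586), 47.18878936767578)
scene blue (281, 198, 26, 27) 271.5 ((640.5358276367188, -39.167789459228516), (83.82263946533203, 33.97160720825195), 81.44701385498047)
scene blue (254, 1, 33, 17) 252.0 ((110.02913665771484, -794.3384399414062), (58.49739074707031, 131.7958526611328), 19.382715225219727)
scene yel (313, 221, 48, 52) 265.0 ((639.400146484375, 124.56306457519531), (181.82632446289062, 28.726364135742188), 87.41996002197266)
top red (236, 211, 29, 15) 284.5 ((532.0478515625, 213.3703155517578), (89.41230773925781, 37.44259262084961), 81.239013671875)
top blue (315, 178, 28, 14) 264.5 ((634.3506469726562, -40.73095703125), (85.61070251464844, 36.741458892822266), 82.2698745727539)
top blue (548, 355, 19, 15) 162.0 ((68.92252349853516, -726.6054077148438), (35.70232009887695, 51.6915283203125), 17.45476531982422)
top yel (259, 182, 46, 8) 81.5 ((629.609619140625, 108.78632354736328), (143.6211395263672, 10.742772102355957), 83.19872283935547)
top green (393, 350, 100, 50) 1526.5 ((5.138545989990234, -392.64019775390625), (93.3778076171875, 339.1336669921875), 25.985515594482422)
top green (392, 209, 43, 41) 639.5 ((485.3294372558594, -311.565673828125), (136.43370056152344, 113.12875366210938), 81.03463745117188)
top green (296, 364, 43, 36) 587.0 ((10.507251739501953, 4.258979797363281), (114.89698028564453, 99.14252471923828), 26.17959213256836)
top green (556, 333, 36, 42) 541.0 ((82.07333374023438, -783.6805419921875), (133.10977172851562, 65.28107452392578), 17.401987075805664)
```

View pics/top0z.png

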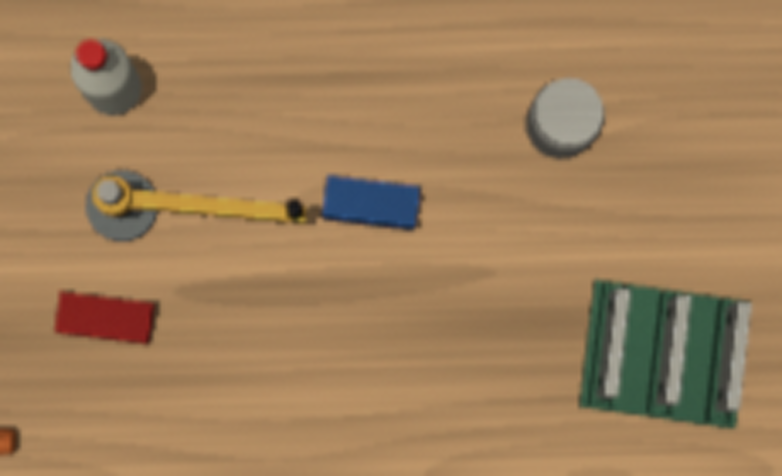

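View pics/scene0z.png

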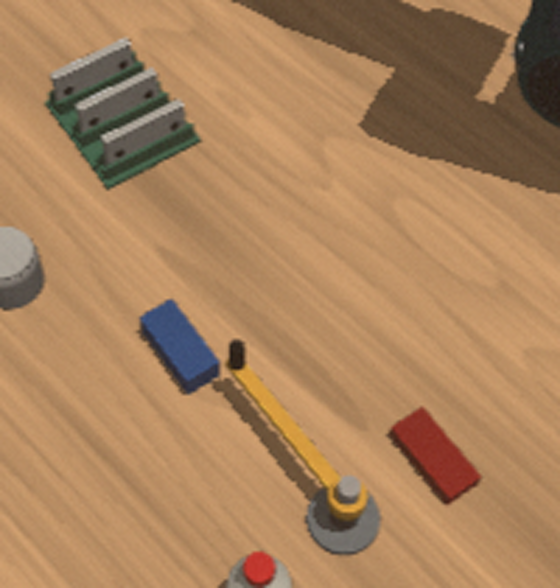

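```bash
python3 - <<'E'
from h import *
np.set_printoptions(precision=1,suppress=True)
rois={'top':(385,200,62,55),'scene':(242,98,66,62)}
for n in('scene','top'):
    c=capture(n);H=hsv(c);h,s,v=[H[...,i].astype(int) for i in range(3)]
    px={'top':(252.1,180.6),'scene':(354.6,264.6)}[n]
    print(n,'post',ray(c,px,88))
    kn={'top':(220+293/3.4,125+206/3.4),'scene':(230+236/2.8,90+343/2.8)}[n]
    print(n,'knob',ray(c,kn,94))
    x,y,w,hh=rois[n]; m=np.zeros(s.shape,bool); m[y:y+hh,x:x+w]=True
    g=m&(s<70)&(v>125); print('v pct',np.percentile(v[g],[10,30,50,70,90]))
    for th in(125,150):
      for b in blobs(m&(s<70)&(v>th),15)[:4]:
        r=rect(c,b,60)[1]; print(n,th,cv2.boundingRect(b),np.array(r[0]),np.array(r[1]),r[2])
E
```

```text
scene post [[646.  202.6  88. ]]
scene knob [[622.3  29.4  94. ]]
v pct [142.  165.  168.  171.  176.5]
scene 125 (257, 114, 29, 15) [ 489.7 -318.3] [11.4 99.7] 80.05994415283203
scene 125 (266, 126, 30, 15) [ 497.1 -262.5] [10.9 98.3] 79.3875961303711
scene 125 (248, 104, 29, 14) [ 482.3 -373.8] [11.6 99.8] 80.4817886352539
scene 150 (248, 104, 29, 14) [ 481.4 -373.6] [11.6 97.9] 80.4817886352539
scene 150 (267, 126, 29, 15) [ 496.3 -261.8] [10.3 96.3] 80.5643539428711
scene 150 (258, 114, 28, 15) [ 488.4 -317.9] [10.7 97.1] 80.15974426269531
top post [[641.7 196.4  88. ]]
top knob [[621.4  29.8  94. ]]
v pct [142.2 153.  158.  161.  163. ]
top 125 (434, 214, 7, 31) [ 481.3 -373.3] [11.  95.6] 80.4263687133789
top 125 (416, 212, 7, 31) [ 488.7 -317.9] [11.  95.5] 80.72325134277344
top 125 (398, 210, 7, 31) [ 496.2 -262.5] [11.1 95.6] 80.5795669555664
top 150 (434, 215, 7, 30) [ 479.9 -373.5] [10.3 92. ] 80.4263687133789
top 150 (398, 211, 7, 30) [ 494.7 -262.1] [ 9.2 92.5] 80.57562255859375
top 150 (416, 213, 6, 30) [ 487.2 -317.5] [ 9.2 91.5] 80.77786254882812
```

Plates (tops at z=60): A (496.5,-262), B (489,-318), C (482,-373.6), with lengths along about -8.5°. The station is about (534,215) with gauge yaw about -8.5°; the post and knob distances agree with this. I'll move to hover over plate A.

{"method": "carry_out", "body": {"deltas": [0.525, 0.471, -0.15, -0.75, 35, 0.525, 0.471, -0.15, -0.75, 35, 0.525, 0.471, -0.15, -0.75, 35, 0.525, 0.471, -0.15, -0.75, 35, 0.525, 0.471, -0.15, -0.75, 35, 0.525, 0.471, -0.15, -0.75, 35, 0.525, 0.471, -0.15, -0.75, 35, 0.525, 0.471, -0.15, -0.75, 35, 0.525, 0.471, -0.28, -0.75, 35, 0.525, 0.471, -0.28, -0.75, 35, 0.525, 0.471, -0.28, -0.75, 35, 0.525, 0.471, -0.28, -0.75, 35], "grip_force": 60}}

```text
time: 1.3
tool_pos: [496.4, -260.8, 261.5]
tool_rot: [-3.139, 0.007, -0.147]
wrist_force: [-1.0, -0.1, 0.2]
finger_gap: 29.6
```

```bash
python3 - <<'E'
from h import *
c=snap('scene','s1'); im=cv2.imread('pics/s1.png')[60:230,170:370]; cv2.imwrite('pics/s1z.png',cv2.resize(im,None,fx=3.5,fy=3.5,interpolation=cv2.INTER_CUBIC))
s=robot.state(); print(s['time'],s['tool_pos'],s['tool_rot'],s['finger_gap'],s['qpos'])
E
```

```text
1.35 [ 496.56553026 -262.12389293  264.27193864] [-3.14155965e+00  2.03807471e-03 -1.48426488e-01] 29.627016544837762 [-5.86443228e-01  1.82211089e-01  1.54744246e+00 -8.44944228e-04
  1.41379883e+00  1.13291251e+00]
```

View pics/s1z.png

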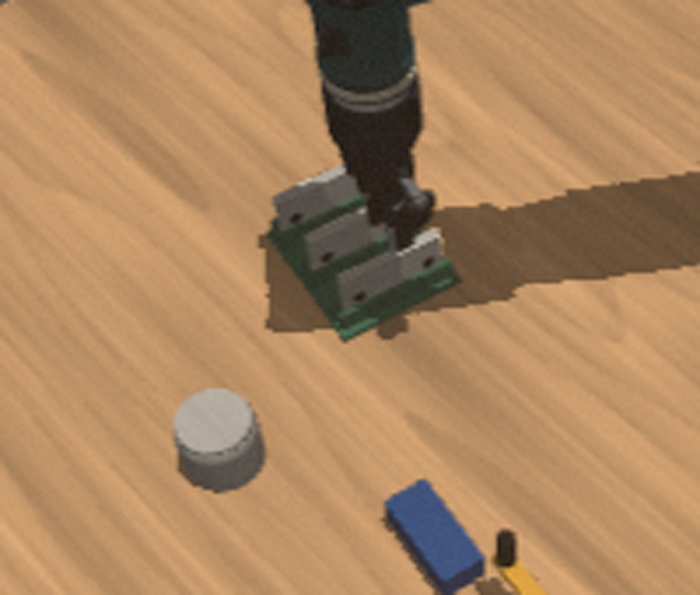

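The gripper sits over plate A with the jaws straddling its top edge. Lower and grip.

{"method": "carry_out", "body": {"deltas": [0, 0, -0.04, 0, 35, 0, 0, -0.08, 0, 35, 0, 0, -0.11, 0, 35, 0, 0, -0.123, 0, 35, 0, 0, -0.123, 0, 35, 0, 0, -0.123, 0, 0, 0, 0, -0.123, 0, 0, 0, 0, -0.123, 0, 0, 0, 0, -0.123, 0, 0, 0, 0, -0.123, 0, 0]}}

```text
time: 2.18
tool_pos: [497.3, -262.9, 205.7]
tool_rot: [3.139, -0.004, -0.149]
wrist_force: [-1.0, -1.3, 5.7]
finger_gap: 11.0
```

{"method": "carry_out", "body": {"deltas": [0, 0, 0, 0, 0, 0, 0, 0.02, 0, 0, 0, 0, 0.05, 0, 0, 0, 0, 0.1, 0, 0, 0, 0, 0.14, 0, 0, 0, 0, 0.14, 0, 0]}}

```text
time: 2.68
tool_pos: [497.8, -262.7, 278.6]
tool_rot: [3.138, -0.009, -0.149]
wrist_force: [1.2, -0.7, -0.6]
finger_gap: 11.4
```

```bash
python3 - <<'E'
from h import *
c=snap('scene','s2'); im=cv2.imread('pics/s2.png')[60:230,170:370]; cv2.imwrite('pics/s2z.png',cv2.resize(im,None,fx=3.5,fy=3.5,interpolation=cv2.INTER_CUBIC))
s=robot.state(); print(s['time'],s['tool_pos'],s['tool_rot'],s['finger_gap'],s['wrist_force'],s['torque'])
E
```

```text
2.7333 [ 497.36333461 -262.419015    276.11788215] [ 3.1392555  -0.00541671 -0.14896741] 10.819004715733088 [ 0.85928041 -0.41287309 -1.7022209 ] [-0.05315331  0.01475516  0.00121026]
```

View pics/s2z.png

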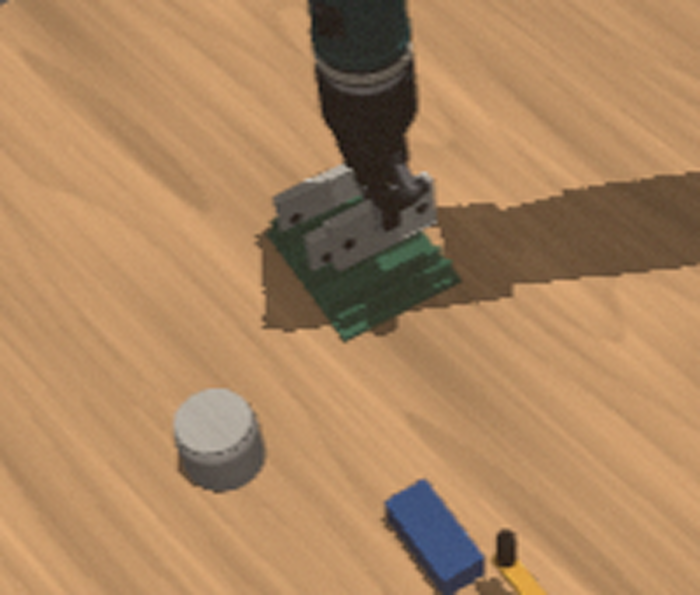

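Plate A is lifted cleanly in the jaws. I'll carry it to the bench spot and turn 90°, split over two calls.

{"method": "carry_out", "body": {"deltas": [-0.01, 0.05, 0, 0.15, 0, -0.02, 0.1, 0, 0.3, 0, -0.03, 0.16, 0, 0.45, 0, -0.04, 0.22, 0, 0.6, 0, -0.05, 0.27, 0, 0.75, 0, -0.055, 0.32, 0, 0.9, 0, -0.055, 0.325, 0, 1, 0]}}

```text
time: 3.32
tool_pos: [467.6, -96.0, 270.8]
tool_rot: [-3.136, 0.001, 0.645]
wrist_force: [-0.0, -0.8, -1.9]
finger_gap: 10.9
```

{"method": "carry_out", "body": {"deltas": [0, 0, 0, 0.15, 0, 0, 0, 0, 0.3, 0, 0, 0, 0, 0.45, 0, 0, 0, 0, 0.6, 0, 0, 0, 0, 0.75, 0, 0, 0, 0, 0.9, 0, 0, 0, 0, 1, 0, 0, 0, 0, 1, 0, 0, 0, 0, 1, 0]}}

```text
time: 4.07
tool_pos: [468.6, -99.4, 271.6]
tool_rot: [-3.139, -0.001, 1.42]
wrist_force: [0.2, -0.2, -1.7]
finger_gap: 10.9
```

```bash
python3 - <<'E'
from h import *
c=snap('scene','s3'); im=cv2.imread('pics/s3.png')[60:260,200:420]; cv2.imwrite('pics/s3z.png',cv2.resize(im,None,fx=3,fy=3,interpolation=cv2.INTER_CUBIC))
for i in range(2):
  s=robot.state(); print(s['time'],s['tool_pos'],s['tool_rot'],s['finger_gap'],s['wrist_force'],s['torque']); capture('top')
E
```

```text
4.1167 [468.75943851 -99.46201993 271.91619859] [-3.13921265e+00 -4.88858751e-04  1.41963880e+00] 10.950023339450917 [ 0.52340366 -0.00830649 -1.15237436] [ 0.02049115 -0.01135174  0.01603351]
4.1667 [468.85352999 -99.48637201 272.25941242] [-3.13983726e+00 -3.95271967e-04  1.42005336e+00] 10.844389216238364 [ 0.27898582 -0.83682737 -2.44877285] [ 0.03444531  0.01014607 -0.05165521]
```

View pics/s3z.png

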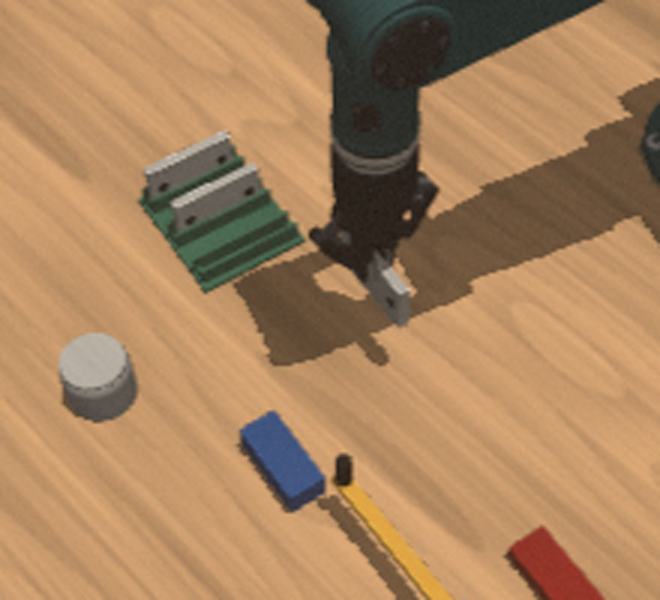

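{"method": "carry_out", "body": {"deltas": [0, 0, -0.04, 0, 0, 0, 0, -0.08, 0, 0, 0, 0, -0.11, 0, 0, 0, 0, -0.13, 0, 0, 0, 0, -0.14, 0, 0, 0, 0, -0.142, 0, 0, 0, 0, -0.142, 0, 0, 0, 0, -0.142, 0, 0, 0, 0, -0.142, 0, 0]}}

```text
time: 4.97
tool_pos: [469.7, -99.8, 203.4]
tool_rot: [3.139, 0.0, 1.421]
wrist_force: [-0.1, 0.6, -1.2]
finger_gap: 11.0
```

{"method": "carry_out", "body": {"deltas": [0, 0, -0.002, 0, 0, 0, 0, -0.002, 0, 0, 0, 0, -0.002, 0, 0]}}

```text
time: 5.22
tool_pos: [469.2, -99.7, 201.5]
tool_rot: [3.141, 0.0, 1.422]
wrist_force: [0.0, -0.2, -1.7]
finger_gap: 11.0
```

{"method": "carry_out", "body": {"deltas": [0, 0, -0.002, 0, 0, 0, 0, -0.004, 0, 0, 0, 0, -0.004, 0, 0]}}

```text
time: 5.47
tool_pos: [469.4, -99.8, 200.7]
tool_rot: [3.141, 0.0, 1.422]
wrist_force: [-2.2, -0.1, 6.3]
finger_gap: 11.0
```

The plate now stands on the bench (6 N contact). Release it, rise, then come down on the robot's side with fingers shut and push the top away to tip it.

{"method": "carry_out", "body": {"deltas": [0, 0, 0.002, 0, 35, 0, 0, 0.002, 0, 35, 0, 0, 0.002, 0, 35, 0, 0, 0.002, 0, 35, 0, 0, 0.03, 0, 35, 0, 0, 0.08, 0, 35, 0, 0, 0.13, 0, 35, -0.04, 0.006, 0.13, 0, 35, -0.09, 0.0135, 0.13, 0, 0, -0.09, 0.0135, 0.13, 0, 0, -0.09, 0.0135, 0.08, 0, 0, -0.09, 0.0135, 0.04, 0, 0, -0.09, 0.0135, 0.034, 0, 0, -0.09, 0.0135, 0.034, 0, 0]}}

```text
time: 6.63
tool_pos: [423.6, -92.7, 214.6]
tool_rot: [-3.138, -0.001, 1.422]
wrist_force: [-0.4, 1.2, -0.2]
finger_gap: -0.0
```

```bash
python3 - <<'E'
from h import *
c=snap('scene','s4'); im=cv2.imread('pics/s4.png')[60:260,200:420]; cv2.imwrite('pics/s4z.png',cv2.resize(im,None,fx=3,fy=3,interpolation=cv2.INTER_CUBIC))
s=robot.state(); print(s['time'],s['tool_pos'],s['tool_rot'],s['finger_gap'],s['wrist_force'],s['torque'])
E
```

```text
6.6833 [424.29540741 -92.92825856 216.01021539] [-3.14053885e+00 -2.49526994e-04  1.42153972e+00] -0.17280711643860985 [ 0.6236078  -0.4078809  -0.18538532] [-0.00021989 -0.01466622  0.05715668]
```

View pics/s4z.png

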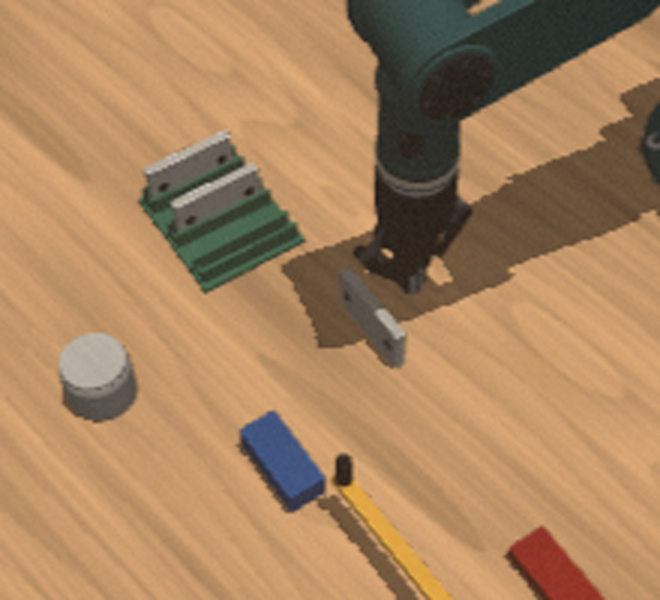

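Plate A stands on its edge and the shut fingers are on its robot side. Push it over, then rise.

{"method": "carry_out", "body": {"deltas": [0.025, -0.004, 0, 0, 0, 0.045, -0.007, 0, 0, 0, 0.055, -0.008, 0, 0, 0, 0.065, -0.01, 0, 0, 0, 0.075, -0.011, 0, 0, 0, 0.085, -0.013, 0, 0, 0, 0.09, -0.0135, 0, 0, 0, 0.09, -0.0135, 0, 0, 0, 0.0, 0.0, 0.05, 0, 0, -0.1, 0.0, 0.15, 0, 85, -0.2, 0.0, 0.15, 0, 85, -0.2, 0.0, 0.15, 0, 85, -0.2, 0.0, 0.15, 0, 85]}}

```text
time: 7.77
tool_pos: [320.0, -92.2, 294.2]
tool_rot: [3.137, 0.003, 1.42]
wrist_force: [0.7, 0.0, 1.2]
finger_gap: 48.4
```

```bash
cat >> h.py <<'E'
def plates(c,z,box):
    # grey blobs whose world position lies in box (x0,x1,y0,y1)
    H=hsv(c);s=H[...,1].astype(int);v=H[...,2].astype(int)
    out=[]
    for b in blobs((s<70)&(v>110),60):
        m,r=rect(c,b,z)
        if box[0]<r[0][0]<box[1] and box[2]<r[0][1]<box[3]: out.append((cv2.boundingRect(b),np.round(r[0],1),np.round(r[1],1),round(r[2],1)))
    return out
E
python3 - <<'E'
from h import *
for n in('scene','top'):
    c=snap(n,n+'5'); print(n,plates(c,12,(350,620,-200,0)))
    p=proj(c,[490,-105,10])[0].astype(int); im=cv2.imread(f'pics/{n}5.png')[max(0,p[1]-75):p[1]+75,p[0]-95:p[0]+95]; cv2.imwrite(f'pics/{n}5z.png',cv2.resize(im,None,fx=4,fy=4,interpolation=cv2.INTER_CUBIC))
s=robot.state(); print(s['time'],s['tool_pos'],s['tool_rot'],s['finger_gap'])
E
```

```text
scene [((298, 160, 33, 31), array([ 503.4, -100.7]), array([104.6,  55.4]), 81.6)]
top [((333, 216, 33, 21), array([ 500.4, -103.1]), array([100.2,  56.2]), 81.6)]
7.8667 [323.13909511 -92.76290273 292.42029542] [3.13709693e+00 1.24202049e-03 1.42036259e+00] 62.82153186955613
```

View pics/scene5z.png

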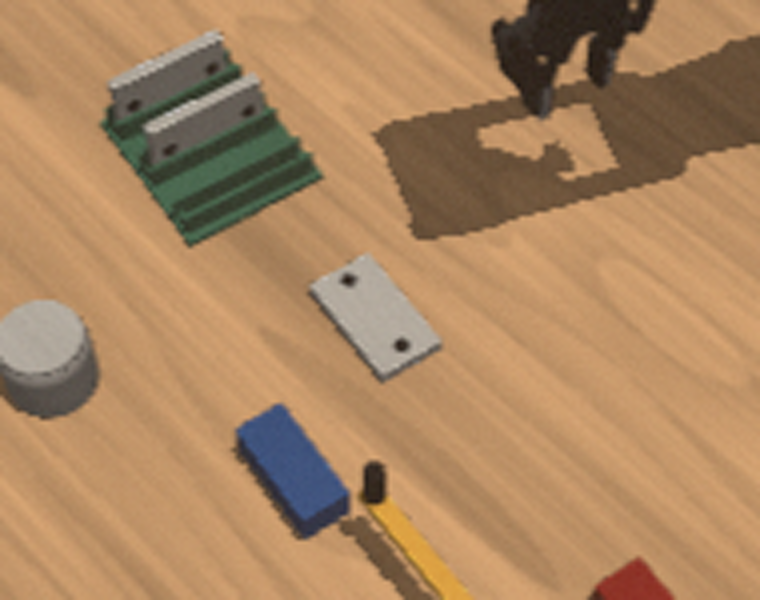

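View pics/top5z.png

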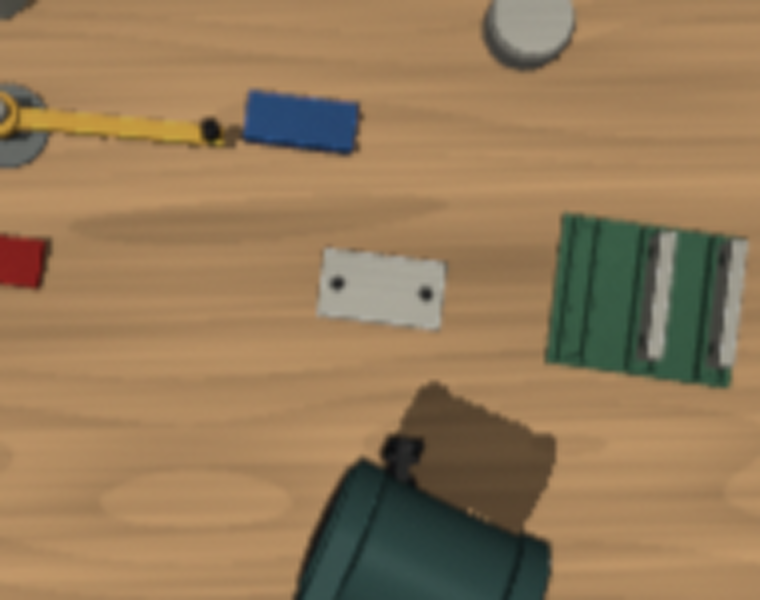

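Plate A lies flat at about (502,-102), long axis 81.6°, size reading 100x56, which matches the tool yaw. Go over it and down.

{"method": "carry_out", "body": {"deltas": [0.08, -0.005, 0, 0, 85, 0.16, -0.01, 0, 0, 85, 0.24, -0.015, 0, 0, 85, 0.32, -0.018, 0, 0, 85, 0.356, -0.018, -0.05, 0, 85, 0.356, -0.018, -0.12, 0, 85, 0.356, -0.018, -0.18, 0, 85, 0.356, -0.018, -0.2, 0, 85, 0.356, -0.018, -0.2, 0, 85, 0.356, -0.018, -0.2, 0, 85, 0.356, -0.018, -0.2, 0, 85]}}

```text
time: 8.78
tool_pos: [503.2, -102.2, 193.0]
tool_rot: [3.138, 0.001, 1.422]
wrist_force: [-0.3, 0.5, 0.5]
finger_gap: 72.8
```

```bash
python3 - <<'E'
from h import *
n='scene'
c=snap(n,n+'6')
p=proj(c,[500,-105,10])[0].astype(int); im=cv2.imread(f'pics/{n}6.png')[max(0,p[1]-75):p[1]+75,p[0]-95:p[0]+95]; cv2.imwrite(f'pics/{n}6z.png',cv2.resize(im,None,fx=4,fy=4,interpolation=cv2.INTER_CUBIC))
s=robot.state(); print(s['time'],s['tool_pos'],s['tool_rot'],s['finger_gap'])
E
```

```text
8.8333 [ 503.24620606 -102.24301145  193.57679908] [3.13698457e+00 7.29651204e-04 1.42151093e+00] 72.72749343302957
```

View pics/scene6z.png

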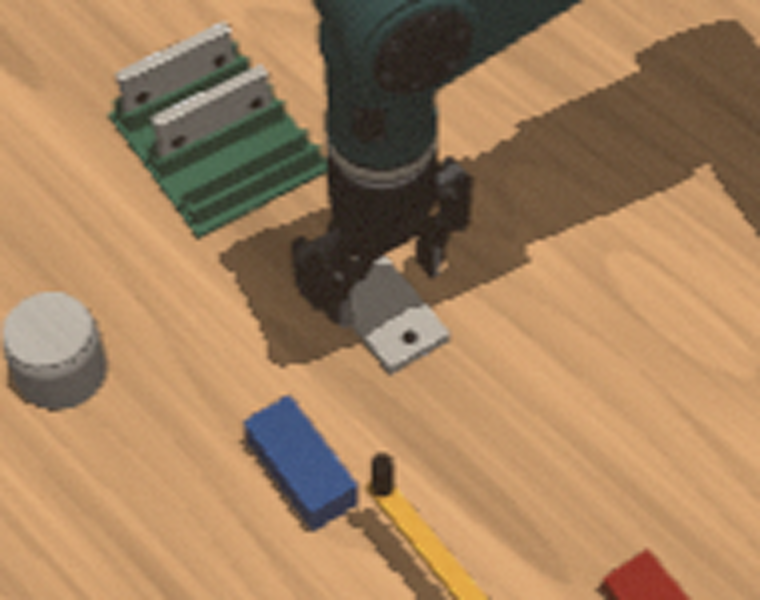

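The jaws straddle the flat plate. Lower the rest, settle, close.

{"method": "carry_out", "body": {"deltas": [0, 0, -0.02, 0, 85, 0, 0, -0.035, 0, 85, 0, 0, -0.042, 0, 85, 0, 0, -0.042, 0, 85, 0, 0, -0.042, 0, 85, 0, 0, -0.042, 0, 85], "grip_force": 50}}

```text
time: 9.33
tool_pos: [502.2, -101.9, 170.3]
tool_rot: [3.141, 0.0, 1.422]
wrist_force: [0.0, -1.0, -0.2]
finger_gap: 72.9
```

{"method": "carry_out", "body": {"deltas": [0, 0, 0, 0, 60, 0, 0, 0, 0, 50, 0, 0, 0, 0, 50, 0, 0, 0, 0, 50]}}

```text
time: 9.67
tool_pos: [502.7, -102.1, 171.1]
tool_rot: [3.139, 0.0, 1.422]
wrist_force: [-0.4, 1.1, 2.9]
finger_gap: 53.3
```

Gripped (gap 53). Lift and carry to above the station.

{"method": "carry_out", "body": {"deltas": [0, 0, 0.02, 0, 50, 0, 0, 0.06, 0, 50, 0, 0, 0.12, 0, 50, 0, 0, 0.18, 0, 50, 0.005, 0.05, 0.2, 0, 50, 0.015, 0.12, 0.2, 0, 50, 0.023, 0.2, 0.2, 0, 50, 0.03, 0.28, 0.2, 0, 50, 0.037, 0.36, 0.2, 0, 50, 0.045, 0.44, 0.2, 0, 50, 0.053, 0.52, 0.2, 0, 50, 0.06, 0.58, 0.2, 0, 50, 0.064, 0.62, 0.2, 0, 50, 0.064, 0.634, 0.2, 0, 50, 0.064, 0.634, 0.16, 0, 50, 0.064, 0.634, 0.12, 0, 50, 0.064, 0.634, 0.12, 0, 50, 0.064, 0.634, 0.12, 0, 50]}}

```text
time: 11.17
tool_pos: [533.4, 214.3, 228.7]
tool_rot: [-3.137, 0.002, 1.421]
wrist_force: [-0.0, -0.4, -1.6]
finger_gap: 53.7
```

```bash
python3 - <<'E'
from h import *
n='scene'
for n in('scene','top'):
  c=snap(n,n+'7')
  p=proj(c,[534,215,20])[0].astype(int); im=cv2.imread(f'pics/{n}7.png')[max(0,p[1]-75):p[1]+75,p[0]-95:p[0]+95]; cv2.imwrite(f'pics/{n}7z.png',cv2.resize(im,None,fx=4,fy=4,interpolation=cv2.INTER_CUBIC))
s=robot.state(); print(s['time'],s['tool_pos'],s['tool_rot'],s['finger_gap'],s['wrist_force'])
E
```

```text
11.2667 [534.51047964 214.5725257  231.28890403] [ 3.14042157e+00 -2.68917308e-04  1.42073404e+00] 53.91766203668548 [-0.04778045 -0.79948925 -0.28183718]
```

View pics/scene7z.png

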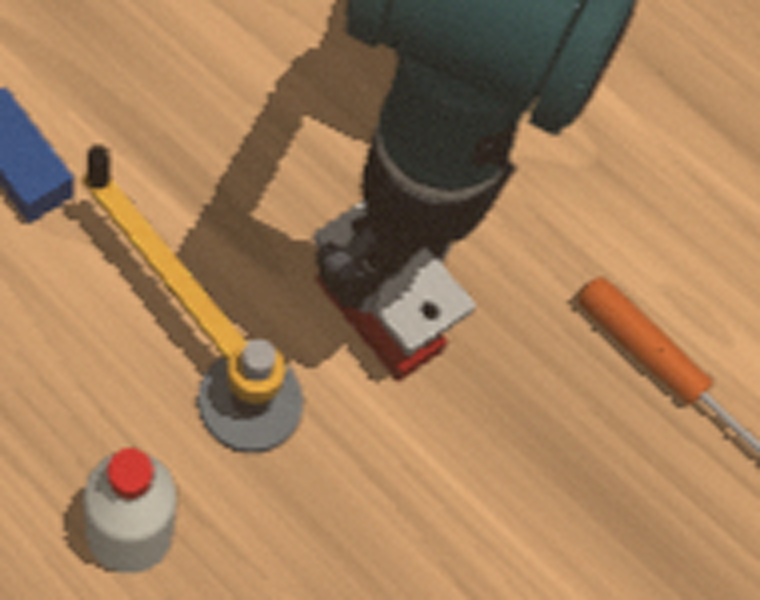

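View pics/top7z.png

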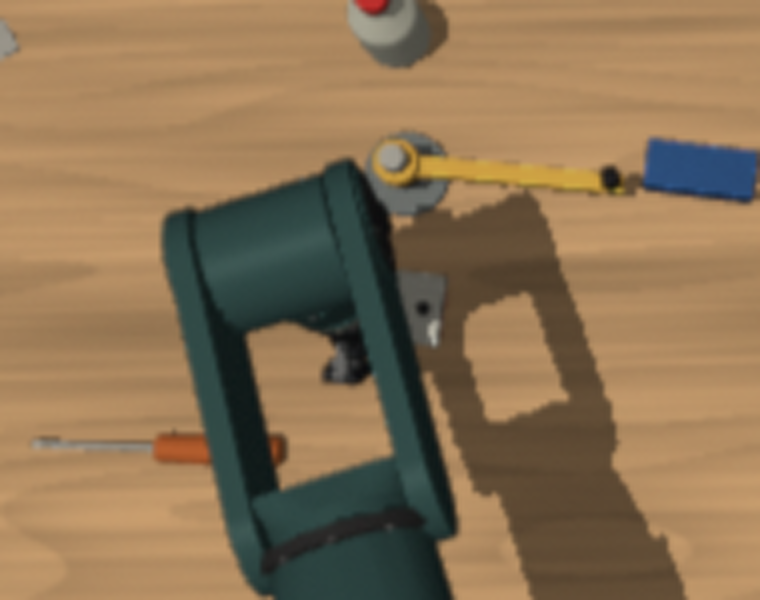

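The plate hangs level and square above the red block. Lower it gently.

{"method": "carry_out", "body": {"deltas": [0, 0, -0.02, 0, 50, 0, 0, -0.04, 0, 50, 0, 0, -0.055, 0, 50, 0, 0, -0.065, 0, 50, 0, 0, -0.072, 0, 50, 0, 0, -0.075, 0, 50, 0, 0, -0.075, 0, 50, 0, 0, -0.075, 0, 50, 0, 0, -0.075, 0, 50]}}

```text
time: 12.02
tool_pos: [534.4, 215.2, 193.2]
tool_rot: [3.141, -0.0, 1.422]
wrist_force: [-0.7, 0.2, -2.4]
finger_gap: 53.4
```

{"method": "carry_out", "body": {"deltas": [0, 0, -0.002, 0, 50, 0, 0, -0.003, 0, 50, 0, 0, -0.003, 0, 50, 0, 0, -0.003, 0, 50]}}

```text
time: 12.35
tool_pos: [534.2, 215.1, 191.3]
tool_rot: [3.141, -0.0, 1.422]
wrist_force: [-0.1, 0.4, -1.4]
finger_gap: 53.7
```

{"method": "carry_out", "body": {"deltas": [0, 0, -0.002, 0, 50, 0, 0, -0.003, 0, 50, 0, 0, -0.003, 0, 50, 0, 0, -0.003, 0, 50]}}

```text
time: 12.68
tool_pos: [534.2, 215.1, 191.1]
tool_rot: [3.141, -0.0, 1.422]
wrist_force: [-3.7, -1.4, 5.0]
finger_gap: 53.9
```

Contact (5 N). Release and rise.

{"method": "carry_out", "body": {"deltas": [0, 0, 0.001, 0, 65, 0, 0, 0.001, 0, 80, 0, 0, 0.001, 0, 80, 0, 0, 0.001, 0, 80, 0, 0, 0.03, 0, 80, 0, 0, 0.08, 0, 80, 0, 0, 0.14, 0, 80, 0, 0, 0.2, 0, 80, -0.03, -0.06, 0.2, 0, 80, -0.06, -0.14, 0.2, 0, 80, -0.08, -0.22, 0.2, 0, 80, -0.08, -0.3, 0.2, 0, 80, -0.08, -0.38, 0.2, 0, 80, -0.08, -0.46, 0.2, 0, 80, -0.08, -0.46, 0.2, 0, 80]}}

```text
time: 13.93
tool_pos: [493.9, -20.7, 289.9]
tool_rot: [3.14, 0.004, 1.414]
wrist_force: [-0.5, 0.3, 0.1]
finger_gap: 68.3
```

```bash
python3 - <<'E'
from h import *
for n in('scene','top'):
  c=snap(n,n+'8'); print(n,plates(c,32,(450,620,120,280)))
  p=proj(c,[534,215,20])[0].astype(int); im=cv2.imread(f'pics/{n}8.png')[max(0,p[1]-75):p[1]+75,p[0]-95:p[0]+95]; cv2.imwrite(f'pics/{n}8z.png',cv2.resize(im,None,fx=4,fy=4,interpolation=cv2.INTER_CUBIC))
s=robot.state(); print(s['time'],s['tool_pos'],s['tool_rot'],s['finger_gap'],s['wrist_force'])
E
```

```text
scene [((367, 230, 39, 39), array([533.7, 215. ]), array([101.7,  55.6]), 81.5)]
top [((234, 208, 33, 21), array([530.7, 213.7]), array([99.5, 56.1]), 81.5)]
14.0333 [494.10850565 -16.39674914 289.68056757] [ 3.14153729e+00 -5.23531359e-04  1.41773689e+00] 68.2383757451251 [0.49635145 0.20229261 0.44396497]
```

View pics/scene8z.png

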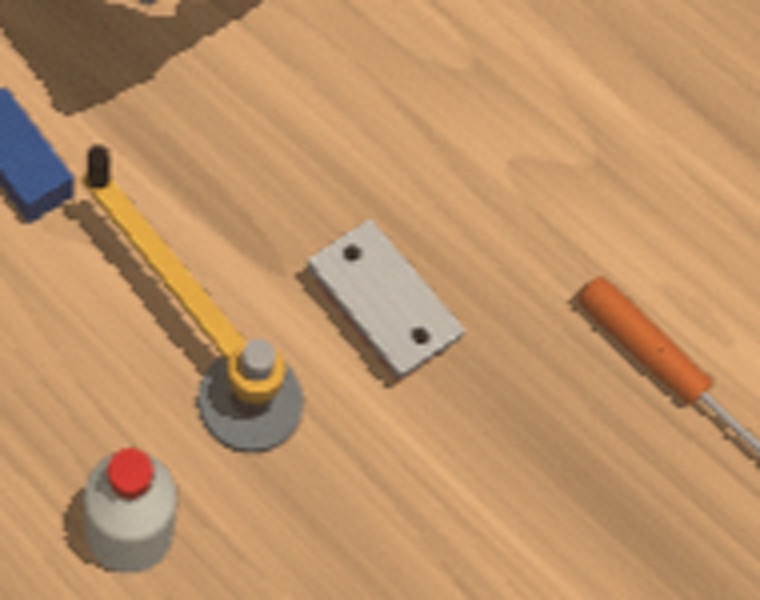

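View pics/top8z.png

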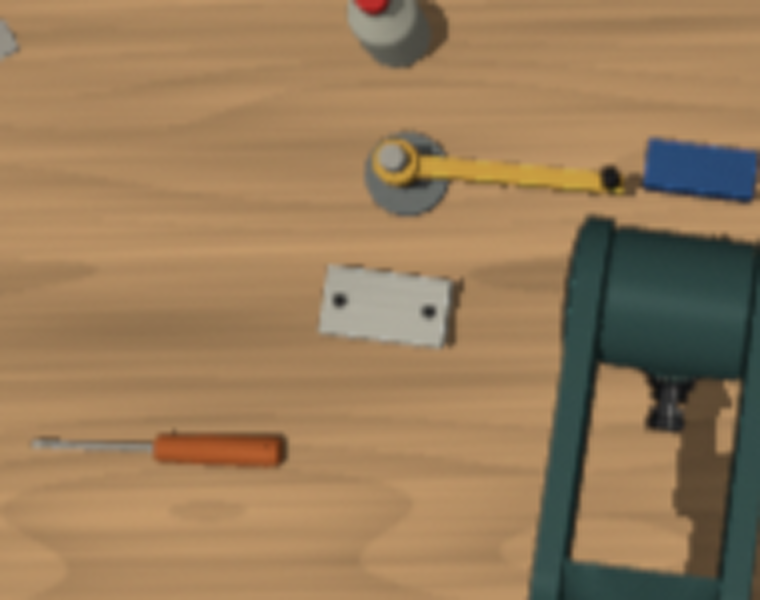

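First plate sits within about 2 mm of the block's centre and square (81.5°). On to plate B.

{"method": "carry_out", "body": {"deltas": [0, -0.07, 0, -0.15, 35, 0, -0.15, 0, -0.3, 35, 0, -0.23, 0, -0.45, 35, 0, -0.31, 0, -0.6, 35, -0.005, -0.39, 0, -0.75, 35, -0.01, -0.47, 0, -0.9, 35, -0.01, -0.55, 0, -1, 35, -0.01, -0.606, 0, -1, 35]}}

```text
time: 14.7
tool_pos: [489.7, -319.4, 289.5]
tool_rot: [3.141, 0.0, 0.634]
wrist_force: [0.4, -0.5, -0.1]
finger_gap: 29.8
```

{"method": "carry_out", "body": {"deltas": [0, 0, 0, -0.15, 35, 0, 0, 0, -0.3, 35, 0, 0, 0, -0.45, 35, 0, 0, 0, -0.6, 35, 0, 0, 0, -0.75, 35, 0, 0, 0, -0.9, 35, 0, 0, 0, -1, 35, 0, 0, -0.05, -1, 35, 0, 0, -0.05, -1, 35, 0, 0, -0.05, -1, 35]}}

```text
time: 15.53
tool_pos: [489.5, -316.1, 262.8]
tool_rot: [-3.139, 0.004, -0.147]
wrist_force: [-0.1, -0.4, 0.4]
finger_gap: 30.2
```

```bash
python3 - <<'E'
from h import *
n='scene'
c=snap(n,n+'9'); im=cv2.imread('pics/scene9.png')[60:230,170:370]; cv2.imwrite('pics/s9z.png',cv2.resize(im,None,fx=3.5,fy=3.5,interpolation=cv2.INTER_CUBIC))
s=robot.state(); print(s['time'],s['tool_pos'],s['tool_rot'],s['finger_gap'],s['wrist_force'])
E
```

```text
15.5833 [ 489.73273576 -316.70984042  264.16989131] [-3.14040277e+00  1.61854137e-03 -1.47203108e-01] 29.724974786176748 [ 0.4974995  -0.08304245 -1.02500407]
```

View pics/s9z.png

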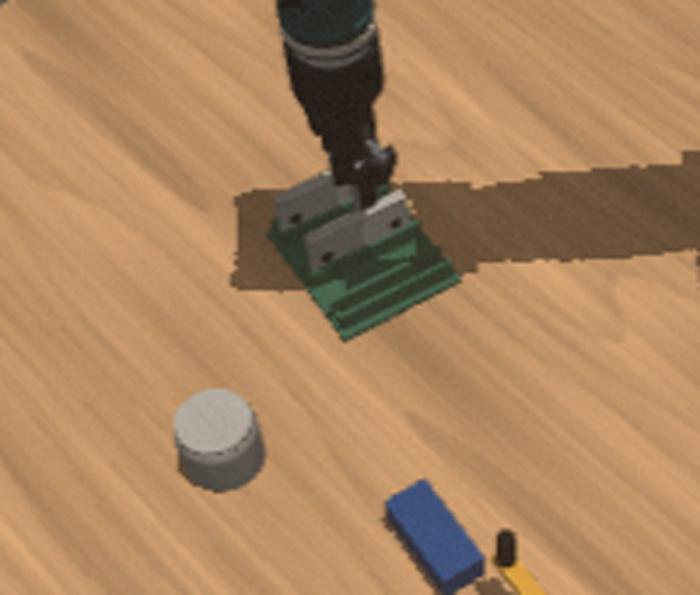

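{"method": "carry_out", "body": {"deltas": [0, 0, -0.04, 0, 35, 0, 0, -0.08, 0, 35, 0, 0, -0.11, 0, 35, 0, 0, -0.123, 0, 35, 0, 0, -0.123, 0, 35, 0, 0, -0.123, 0, 35, 0, 0, -0.123, 0, 0, 0, 0, -0.123, 0, 0, 0, 0, -0.123, 0, 0, 0, 0, -0.123, 0, 0, 0, 0, -0.123, 0, 0], "grip_force": 60}}

```text
time: 16.5
tool_pos: [489.8, -318.4, 205.3]
tool_rot: [3.14, -0.003, -0.149]
wrist_force: [0.7, -0.4, 5.5]
finger_gap: 10.9
```

{"method": "carry_out", "body": {"deltas": [0, 0, 0, 0, 0, 0, 0, 0.02, 0, 0, 0, 0, 0.05, 0, 0, 0, 0, 0.1, 0, 0, 0, 0, 0.14, 0, 0, 0, 0, 0.14, 0, 0]}}

```text
time: 17.0
tool_pos: [490.0, -318.6, 278.1]
tool_rot: [3.138, -0.007, -0.149]
wrist_force: [0.4, -0.6, -1.0]
finger_gap: 11.3
```

{"method": "carry_out", "body": {"deltas": [-0.01, 0.05, 0, 0.15, 0, -0.02, 0.12, 0, 0.3, 0, -0.03, 0.19, 0, 0.45, 0, -0.04, 0.26, 0, 0.6, 0, -0.04, 0.33, 0, 0.75, 0, -0.04, 0.39, 0, 0.9, 0, -0.04, 0.436, 0, 1, 0]}}

```text
time: 17.58
tool_pos: [468.0, -97.4, 271.3]
tool_rot: [-3.138, 0.001, 0.643]
wrist_force: [-0.1, -0.0, -3.0]
finger_gap: 11.1
```

{"method": "carry_out", "body": {"deltas": [0, 0, 0, 0.15, 0, 0, 0, 0, 0.3, 0, 0, 0, 0, 0.45, 0, 0, 0, 0, 0.6, 0, 0, 0, 0, 0.75, 0, 0, 0, 0, 0.9, 0, 0, 0, 0, 1, 0, 0, 0, 0, 1, 0, 0, 0, 0, 1, 0]}}

```text
time: 18.33
tool_pos: [468.6, -99.7, 271.9]
tool_rot: [-3.139, -0.0, 1.419]
wrist_force: [0.5, -0.0, -2.1]
finger_gap: 11.0
```

```bash
python3 - <<'E'
from h import *
c=snap('scene','s10'); im=cv2.imread('pics/s10.png')[60:260,200:420]; cv2.imwrite('pics/s10z.png',cv2.resize(im,None,fx=3,fy=3,interpolation=cv2.INTER_CUBIC))
s=robot.state(); print(s['time'],s['tool_pos'],s['tool_rot'],s['finger_gap'],s['wrist_force'])
E
```

```text
18.3833 [468.75397741 -99.78747582 272.15468973] [-3.13963230e+00 -3.62323899e-04  1.41955008e+00] 10.824677514780847 [ 0.38159115 -1.01211842 -2.60929867]
```

View pics/s10z.png

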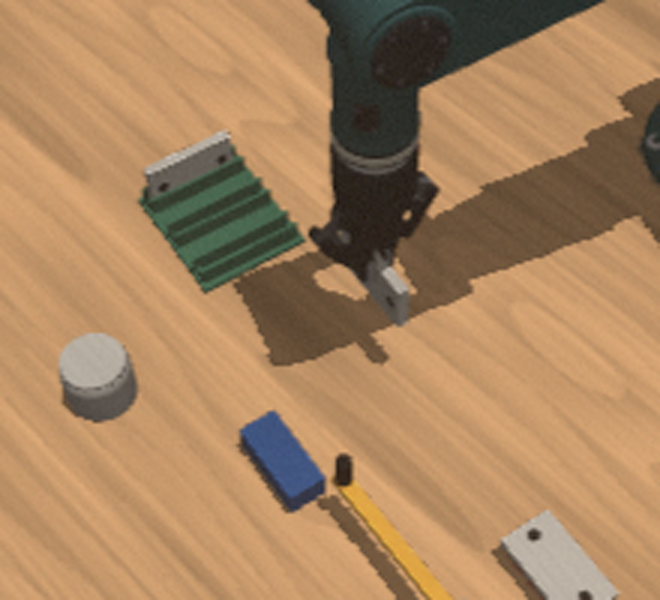

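Same state as with plate A. Repeat the set-down.

{"method": "carry_out", "body": {"deltas": [0, 0, -0.04, 0, 0, 0, 0, -0.08, 0, 0, 0, 0, -0.11, 0, 0, 0, 0, -0.13, 0, 0, 0, 0, -0.14, 0, 0, 0, 0, -0.142, 0, 0, 0, 0, -0.142, 0, 0, 0, 0, -0.142, 0, 0, 0, 0, -0.144, 0, 0, 0, 0, -0.144, 0, 0, 0, 0, -0.146, 0, 0, 0, 0, -0.148, 0, 0, 0, 0, -0.148, 0, 0]}}

```text
time: 19.47
tool_pos: [469.5, -100.1, 200.2]
tool_rot: [3.14, 0.0, 1.422]
wrist_force: [-0.7, -0.3, 3.1]
finger_gap: 11.2
```

{"method": "carry_out", "body": {"deltas": [0, 0, 0.0, 0, 0, 0, 0, 0.001, 0, 35, 0, 0, 0.002, 0, 35, 0, 0, 0.002, 0, 35, 0, 0, 0.002, 0, 35, 0, 0, 0.03, 0, 35, 0, 0, 0.08, 0, 35, 0, 0, 0.13, 0, 35, -0.04, 0.006, 0.13, 0, 35, -0.09, 0.0135, 0.13, 0, 0, -0.09, 0.0135, 0.13, 0, 0, -0.09, 0.0135, 0.08, 0, 0, -0.09, 0.0135, 0.04, 0, 0, -0.09, 0.0135, 0.034, 0, 0, -0.09, 0.0135, 0.034, 0, 0]}}

```text
time: 20.72
tool_pos: [423.6, -92.9, 214.6]
tool_rot: [-3.138, -0.001, 1.422]
wrist_force: [-0.2, 0.8, 1.1]
finger_gap: 0.2
```

```bash
python3 - <<'E'
from h import *
c=snap('scene','s11'); im=cv2.imread('pics/s11.png')[60:260,200:420]; cv2.imwrite('pics/s11z.png',cv2.resize(im,None,fx=3,fy=3,interpolation=cv2.INTER_CUBIC))
s=robot.state(); print(s['time'],s['tool_pos'],s['tool_rot'],s['finger_gap'],s['wrist_force'])
E
```

```text
20.7667 [424.30551628 -93.17656067 216.05939825] [-3.14064348e+00 -2.51018562e-04  1.42154079e+00] 0.5183605255501327 [ 0.71169741 -1.29923725  0.76204742]
```

View pics/s11z.png

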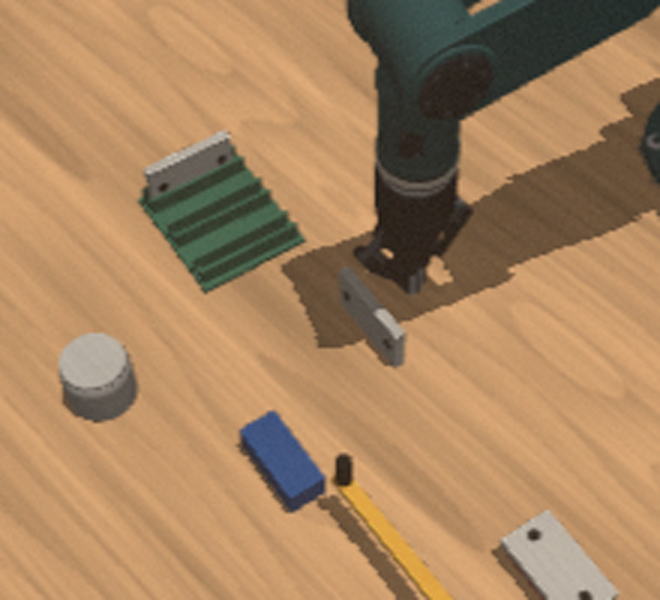

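Plate B stands; plate C stays in the rack. Tip it over the same way.

{"method": "carry_out", "body": {"deltas": [0.025, -0.004, 0, 0, 0, 0.045, -0.007, 0, 0, 0, 0.055, -0.008, 0, 0, 0, 0.065, -0.01, 0, 0, 0, 0.075, -0.011, 0, 0, 0, 0.085, -0.013, 0, 0, 0, 0.09, -0.0135, 0, 0, 0, 0.09, -0.0135, 0, 0, 0, 0.0, 0.0, 0.05, 0, 0, -0.1, 0.0, 0.15, 0, 85, -0.2, 0.0, 0.15, 0, 85, -0.2, 0.0, 0.15, 0, 85, -0.2, 0.0, 0.15, 0, 85]}}

```text
time: 21.85
tool_pos: [320.0, -92.4, 294.2]
tool_rot: [3.137, 0.003, 1.42]
wrist_force: [1.1, 0.4, 0.4]
finger_gap: 48.0
```

```bash
python3 - <<'E'
from h import *
for n in('scene','top'):
    c=snap(n,n+'12'); print(n,plates(c,12,(350,620,-200,0)),plates(c,32,(450,620,120,280)))
s=robot.state(); print(s['time'],s['tool_pos'],s['tool_rot'],s['finger_gap'])
im=cv2.imread('pics/scene12.png')[60:260,200:420]; cv2.imwrite('pics/s12z.png',cv2.resize(im,None,fx=3,fy=3,interpolation=cv2.INTER_CUBIC))
E
```

```text
scene [((298, 160, 33, 31), array([ 503.6, -101.7]), array([104.8,  55.4]), 81.2)] [((367, 230, 39, 38), array([533.7, 215. ]), array([101.7,  55.5]), 81.5)]
top [((333, 216, 33, 21), array([ 500.7, -103.9]), array([100.2,  56.2]), 81.6)] [((234, 208, 33, 21), array([530.7, 213.7]), array([99.4, 56.2]), 81.6)]
21.95 [323.13444741 -93.01840148 292.38945356] [3.13710694e+00 1.23688308e-03 1.42034845e+00] 62.78417208045357
```

View pics/s12z.png

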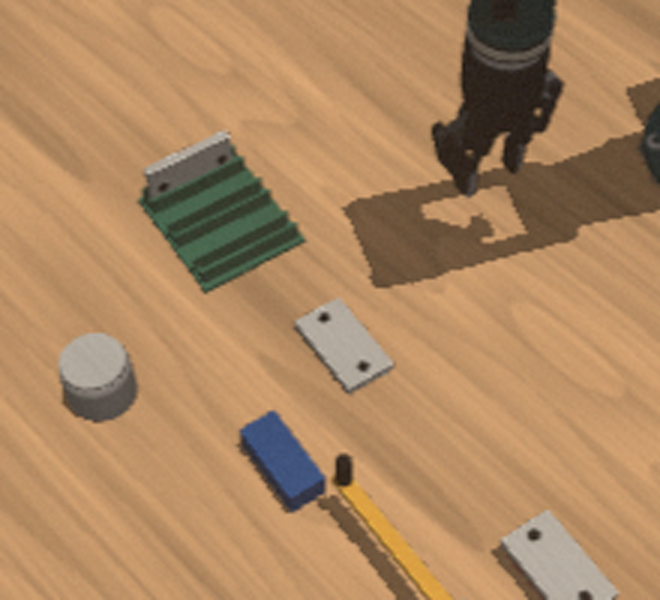

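Plate B is flat at about (502,-103). Same grasp.

{"method": "carry_out", "body": {"deltas": [0.08, -0.005, 0, 0, 85, 0.16, -0.01, 0, 0, 85, 0.24, -0.015, 0, 0, 85, 0.32, -0.019, 0, 0, 85, 0.356, -0.019, -0.05, 0, 85, 0.356, -0.019, -0.12, 0, 85, 0.356, -0.019, -0.18, 0, 85, 0.356, -0.019, -0.2, 0, 85, 0.356, -0.019, -0.2, 0, 85, 0.356, -0.019, -0.22, 0, 85, 0.356, -0.019, -0.235, 0, 85, 0.356, -0.019, -0.242, 0, 85, 0.356, -0.019, -0.242, 0, 85, 0.356, -0.019, -0.242, 0, 85, 0.356, -0.019, -0.242, 0, 85], "grip_force": 50}}

```text
time: 23.2
tool_pos: [502.5, -102.8, 171.3]
tool_rot: [3.139, 0.0, 1.421]
wrist_force: [-0.1, -0.1, -0.5]
finger_gap: 72.5
```

{"method": "carry_out", "body": {"deltas": [0, 0, 0, 0, 60, 0, 0, 0, 0, 50, 0, 0, 0, 0, 50, 0, 0, 0, 0, 50]}}

```text
time: 23.53
tool_pos: [502.9, -102.9, 171.7]
tool_rot: [3.138, 0.001, 1.421]
wrist_force: [0.2, 0.9, 4.5]
finger_gap: 53.7
```

{"method": "carry_out", "body": {"deltas": [0, 0, 0.02, 0, 50, 0, 0, 0.06, 0, 50, 0, 0, 0.12, 0, 50, 0, 0, 0.18, 0, 50, 0.005, 0.05, 0.2, 0, 50, 0.015, 0.12, 0.2, 0, 50, 0.023, 0.2, 0.2, 0, 50, 0.03, 0.28, 0.2, 0, 50, 0.037, 0.36, 0.2, 0, 50, 0.045, 0.44, 0.2, 0, 50, 0.053, 0.52, 0.2, 0, 50, 0.06, 0.58, 0.2, 0, 50, 0.066, 0.62, 0.2, 0, 50, 0.066, 0.636, 0.2, 0, 50, 0.066, 0.636, 0.17, 0, 50, 0.066, 0.636, 0.14, 0, 50, 0.066, 0.636, 0.14, 0, 50, 0.066, 0.636, 0.14, 0, 50]}}

```text
time: 25.03
tool_pos: [534.4, 214.6, 238.6]
tool_rot: [-3.138, 0.002, 1.421]
wrist_force: [0.2, 0.6, -1.2]
finger_gap: 53.9
```

```bash
python3 - <<'E'
from h import *
n='scene'
c=snap(n,n+'13')
p=proj(c,[534,215,20])[0].astype(int); im=cv2.imread(f'pics/{n}13.png')[max(0,p[1]-75):p[1]+75,p[0]-95:p[0]+95]; cv2.imwrite(f'pics/{n}13z.png',cv2.resize(im,None,fx=4,fy=4,interpolation=cv2.INTER_CUBIC))
s=robot.state(); print(s['time'],s['tool_pos'],s['tool_rot'],s['finger_gap'],s['wrist_force'])
E
```

```text
25.0833 [534.95368284 214.68601993 239.91120898] [-3.14019872e+00  9.87298664e-04  1.42078890e+00] 53.54390507000575 [ 0.31262886  0.76424744 -1.66567542]
```

View pics/scene13z.png

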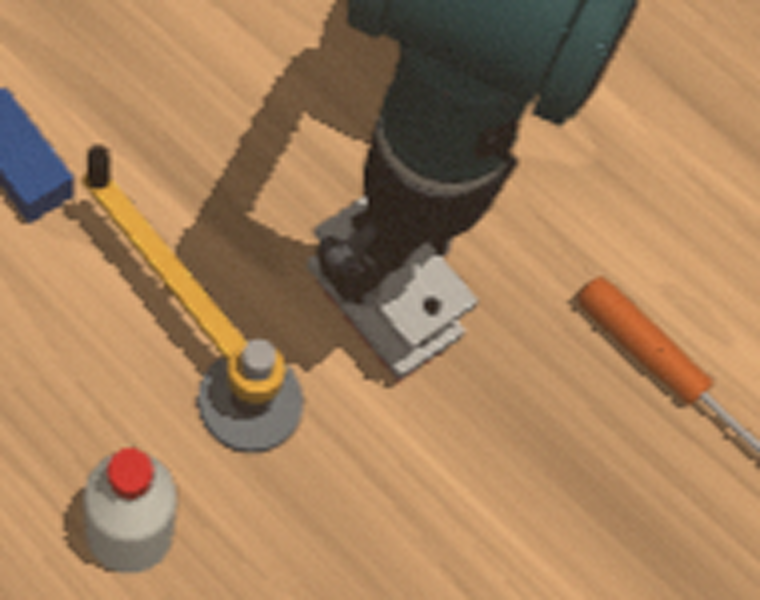

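Plate B hangs square above plate A. Lower it.

{"method": "carry_out", "body": {"deltas": [0, 0, -0.02, 0, 50, 0, 0, -0.04, 0, 50, 0, 0, -0.053, 0, 50, 0, 0, -0.062, 0, 50, 0, 0, -0.068, 0, 50, 0, 0, -0.07, 0, 50, 0, 0, -0.07, 0, 50, 0, 0, -0.07, 0, 50, 0, 0, -0.07, 0, 50]}}

```text
time: 25.83
tool_pos: [535.4, 215.4, 205.7]
tool_rot: [3.141, -0.0, 1.422]
wrist_force: [0.7, 0.4, -2.0]
finger_gap: 53.6
```

{"method": "carry_out", "body": {"deltas": [0, 0, -0.001, 0, 50, 0, 0, -0.002, 0, 50, 0, 0, -0.003, 0, 50, 0, 0, -0.003, 0, 50]}}

```text
time: 26.17
tool_pos: [535.2, 215.4, 203.8]
tool_rot: [3.141, -0.0, 1.422]
wrist_force: [0.4, 0.5, -2.3]
finger_gap: 53.2
```

{"method": "carry_out", "body": {"deltas": [0, 0, -0.001, 0, 50, 0, 0, -0.002, 0, 50, 0, 0, -0.002, 0, 50, 0, 0, -0.002, 0, 50]}}

```text
time: 26.5
tool_pos: [535.2, 215.3, 203.7]
tool_rot: [3.141, -0.0, 1.422]
wrist_force: [-3.1, -0.6, 5.1]
finger_gap: 53.5
```

Contact. Release and rise.

{"method": "carry_out", "body": {"deltas": [0, 0, 0.001, 0, 65, 0, 0, 0.001, 0, 80, 0, 0, 0.001, 0, 80, 0, 0, 0.001, 0, 80, 0, 0, 0.03, 0, 80, 0, 0, 0.08, 0, 80, 0, 0, 0.14, 0, 80, 0, 0, 0.2, 0, 80, -0.03, -0.06, 0.2, 0, 80, -0.06, -0.14, 0.2, 0, 50, -0.08, -0.22, 0.2, 0, 30, -0.08, -0.3, 0.2, 0, 0, -0.08, -0.38, 0.2, 0, 0, -0.08, -0.42, 0.2, 0, 0, -0.08, -0.42, 0.2, 0, 0]}}

```text
time: 27.75
tool_pos: [495.0, 1.7, 302.8]
tool_rot: [3.141, 0.002, 1.416]
wrist_force: [0.1, 0.3, -0.1]
finger_gap: 0.0
```

```bash
python3 - <<'E'
from h import *
np.set_printoptions(precision=1,suppress=True)
for n in('scene','top'):
  c=snap(n,n+'14'); print(n,plates(c,44,(450,620,120,280)))
  H=hsv(c);h,s,v=[H[...,i].astype(int) for i in range(3)]
  for b in blobs((h>17)&(h<30)&(s>170)&(v>140),60)[:2]: print(rect(c,b,58)[1])
  a=np.array
  q=proj(c,[[622,29.6,94],[622,29.6,58]]); x0,y0=(q.min(0)-9).astype(int); x1,y1=(q.max(0)+9).astype(int)
  m=np.zeros(v.shape,bool); m[y0:y1,x0:x1]=True
  for b in blobs(m&(v<60),8)[:2]: print('knob',cv2.boundingRect(b),ray(c,b[:,0].mean(0),76))
  p=proj(c,[534,215,20])[0].astype(int); im=cv2.imread(f'pics/{n}14.png')[max(0,p[1]-75):p[1]+75,p[0]-95:p[0]+95]; cv2.imwrite(f'pics/{n}14z.png',cv2.resize(im,None,fx=4,fy=4,interpolation=cv2.INTER_CUBIC))
s=robot.state(); print(s['time'],s['tool_pos'],s['tool_rot'],s['finger_gap'],s['wrist_force'])
E
```

```text
scene [((367, 229, 40, 39), array([534.9, 216.4]), array([103.7,  55.6]), 81.8)]
((640.197265625, 123.8647689819336), (180.50291442871094, 30.381881713867188), 87.41996002197266)
knob (312, 213, 5, 9) [[625.1  31.3  76. ]]
top [((233, 208, 34, 21), array([531. , 213.1]), array([101.7,  57.2]), 81.6)]
((629.6357421875, 110.36293029785156), (140.4456329345703, 10.399602890014648), 83.44342041015625)
knob (305, 184, 4, 5) [[623.1  29.7  76. ]]
27.85 [495.2   4.7 302.7] [ 3.1 -0.   1.4] 0.006479407648869353 [0.6 0.5 0. ]
```

View pics/scene14z.png

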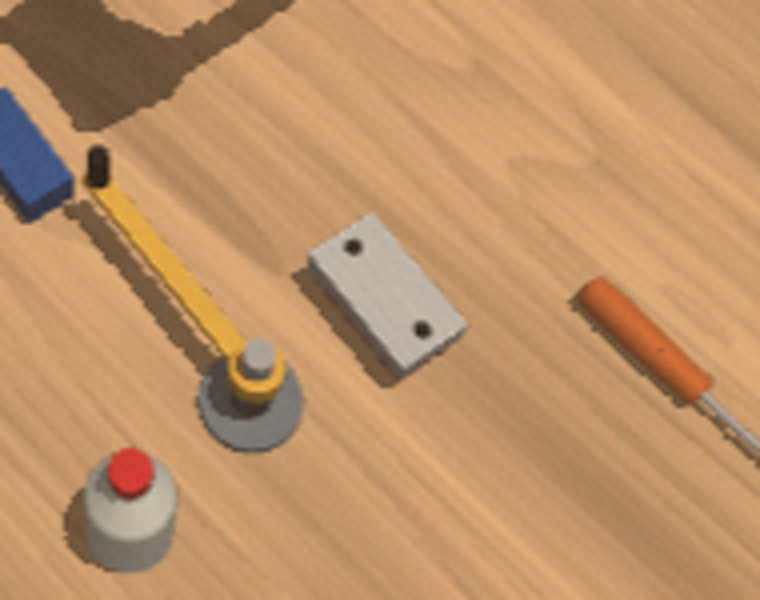

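View pics/top14z.png

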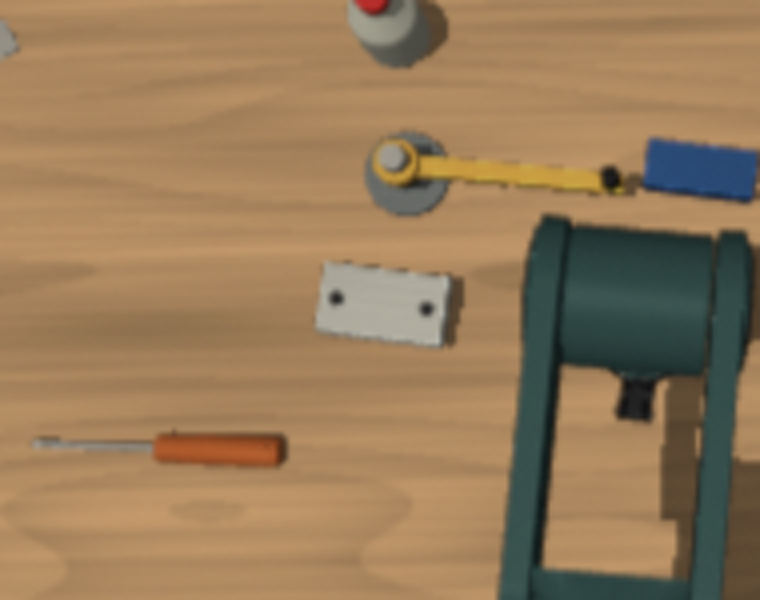

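Stack top reads (533,215), 81.7°: centred and square, with the swing arm still at its start. The knob is at (624,30.5), 170 mm from the post. Next I'll work out arc waypoints for pushing the knob with shut fingers above arm height, from behind.

```bash
python3 - <<'E'
import numpy as np
post=np.array([643.8,199.5]);p0=np.array([495.16,5.34])
def P(d): return post+171*np.array([np.cos(np.radians(d)),np.sin(np.radians(d))])
s=P(276); print('start',s,(s-p0)/500, (240-302.74)/500)
for d in list(range(276,104,-6))+[104]:
    print(d,np.round((P(d)-s)/500,3))
E
```

```text
start [661.67436722  29.43675589] [0.33302873 0.04819351] -0.12548
276 [0. 0.]
270 [-0.036 -0.002]
264 [-0.071  0.   ]
258 [-0.107  0.006]
252 [-0.141  0.015]
246 [-0.175  0.028]
240 [-0.207  0.044]
234 [-0.237  0.063]
228 [-0.265  0.086]
222 [-0.29   0.111]
216 [-0.312  0.139]
210 [-0.332  0.169]
204 [-0.348  0.201]
198 [-0.361  0.234]
192 [-0.37   0.269]
186 [-0.376  0.304]
180 [-0.378  0.34 ]
174 [-0.376  0.376]
168 [-0.37   0.411]
162 [-0.361  0.446]
156 [-0.348  0.479]
150 [-0.332  0.511]
144 [-0.312  0.541]
138 [-0.29   0.569]
132 [-0.265  0.594]
126 [-0.237  0.617]
120 [-0.207  0.636]
114 [-0.175  0.653]
108 [-0.141  0.665]
104 [-0.118  0.672]
```

{"method": "carry_out", "body": {"deltas": [0.08, 0.012, 0, 0, 0, 0.16, 0.024, 0, 0, 0, 0.24, 0.036, 0, 0, 0, 0.31, 0.046, 0, 0, 0, 0.333, 0.048, 0, 0, 0, 0.333, 0.048, 0, 0, 0, 0.333, 0.048, -0.05, 0, 0, 0.333, 0.048, -0.09, 0, 0, 0.333, 0.048, -0.12, 0, 0, 0.333, 0.048, -0.125, 0, 0, 0.333, 0.048, -0.125, 0, 0, 0.333, 0.048, -0.125, 0, 0]}}

```text
time: 28.85
tool_pos: [661.4, 30.0, 241.3]
tool_rot: [3.141, -0.0, 1.422]
wrist_force: [0.4, 0.7, -0.1]
finger_gap: 0.1
```

```bash
python3 - <<'E'
from h import *
n='scene'
c=snap(n,n+'15')
p=proj(c,[600,100,20])[0].astype(int); im=cv2.imread(f'pics/{n}15.png')[max(0,p[1]-75):p[1]+75,p[0]-95:p[0]+95]; cv2.imwrite(f'pics/{n}15z.png',cv2.resize(im,None,fx=4,fy=4,interpolation=cv2.INTER_CUBIC))
s=robot.state(); print(s['time'],s['tool_pos'],s['tool_rot'],s['finger_gap'],s['wrist_force'])
E
```

```text
28.9 [661.7810408   29.84575195 242.11095108] [ 3.13885324e+00 -3.81905053e-04  1.42220743e+00] 0.42955017788668115 [ 0.20053296  0.2879454  -0.13485716]
```

View pics/scene15z.png

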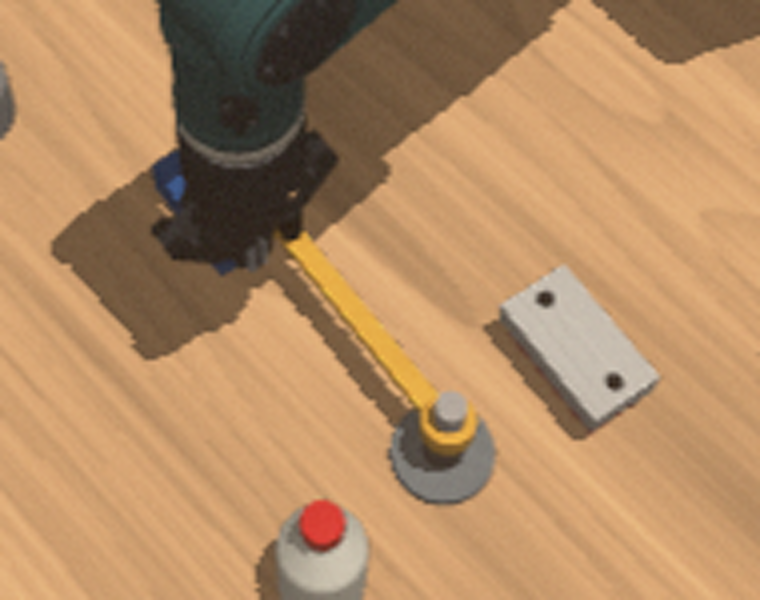

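The shut fingers stand just behind the knob on its far side. Push along the first part of the arc.

{"method": "carry_out", "body": {"deltas": [-0.018, -0.001, 0, 0, 0, -0.036, -0.002, 0, 0, 0, -0.053, -0.001, 0, 0, 0, -0.071, 0, 0, 0, 0, -0.089, 0.003, 0, 0, 0, -0.107, 0.006, 0, 0, 0, -0.141, 0.015, 0, 0, 0, -0.175, 0.028, 0, 0, 0, -0.207, 0.044, 0, 0, 0, -0.207, 0.044, 0, 0, 0]}}

```text
time: 29.73
tool_pos: [555.4, 52.6, 240.1]
tool_rot: [-3.139, -0.0, 1.423]
wrist_force: [-0.3, 0.0, -1.2]
finger_gap: 0.1
```

```bash
python3 - <<'E'
from h import *
n='scene'
c=snap(n,n+'16')
p=proj(c,[600,150,20])[0].astype(int); im=cv2.imread(f'pics/{n}16.png')[max(0,p[1]-75):p[1]+75,p[0]-95:p[0]+95]; cv2.imwrite(f'pics/{n}16z.png',cv2.resize(im,None,fx=4,fy=4,interpolation=cv2.INTER_CUBIC))
s=robot.state(); print(s['time'],s['tool_pos'],s['tool_rot'],s['finger_gap'],s['wrist_force'])
E
```

```text
29.7833 [556.73820555  51.99581839 240.36587554] [-3.14134332e+00  7.37714661e-05  1.42275755e+00] -0.23004225365927813 [ 0.15840362 -0.09937759  0.06938113]
```

View pics/scene16z.png

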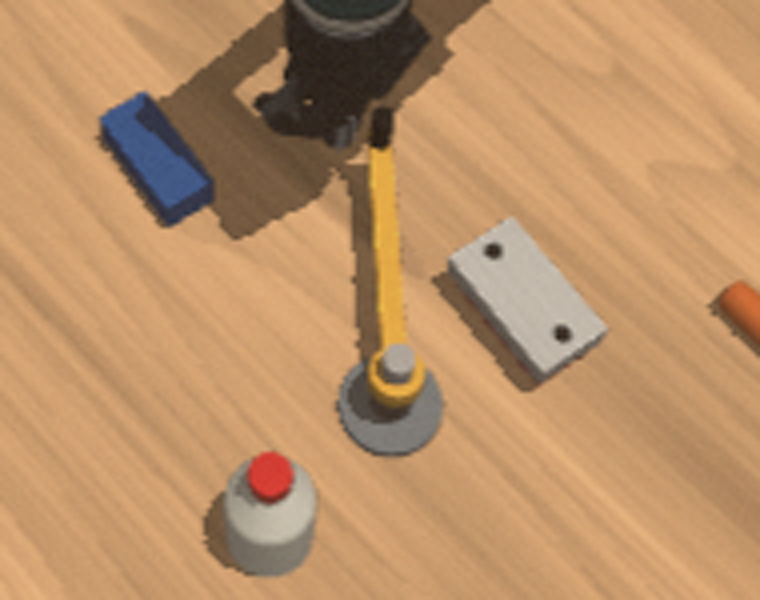

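The arm follows the push well (θ about -1.1). Continue across the stack.

{"method": "carry_out", "body": {"deltas": [-0.03, 0.019, 0, 0, 0, -0.058, 0.042, 0, 0, 0, -0.083, 0.067, 0, 0, 0, -0.105, 0.095, 0, 0, 0, -0.125, 0.125, 0, 0, 0, -0.141, 0.157, 0, 0, 0, -0.154, 0.19, 0, 0, 0, -0.163, 0.225, 0, 0, 0, -0.169, 0.26, 0, 0, 0, -0.171, 0.296, 0, 0, 0, -0.169, 0.332, 0, 0, 0, -0.163, 0.367, 0, 0, 0, -0.154, 0.402, 0, 0, 0, -0.141, 0.435, 0, 0, 0]}}

```text
time: 30.95
tool_pos: [488.3, 269.7, 240.5]
tool_rot: [3.14, -0.0, 1.422]
wrist_force: [0.9, -0.8, -0.2]
finger_gap: 0.6
```

```bash
python3 - <<'E'
from h import *
n='scene'
c=snap(n,n+'17')
p=proj(c,[580,200,20])[0].astype(int); im=cv2.imread(f'pics/{n}17.png')[max(0,p[1]-75):p[1]+75,p[0]-95:p[0]+95]; cv2.imwrite(f'pics/{n}17z.png',cv2.resize(im,None,fx=4,fy=4,interpolation=cv2.INTER_CUBIC))
s=robot.state(); print(s['time'],s['tool_pos'],s['tool_rot'],s['finger_gap'],s['wrist_force'])
E
```

```text
31.0 [489.24878562 271.92893293 240.71049676] [ 3.13888194 -0.00369326  1.42294764] 0.006438596553192032 [1.47485866 2.39377961 0.42853922]
```

View pics/scene17z.png

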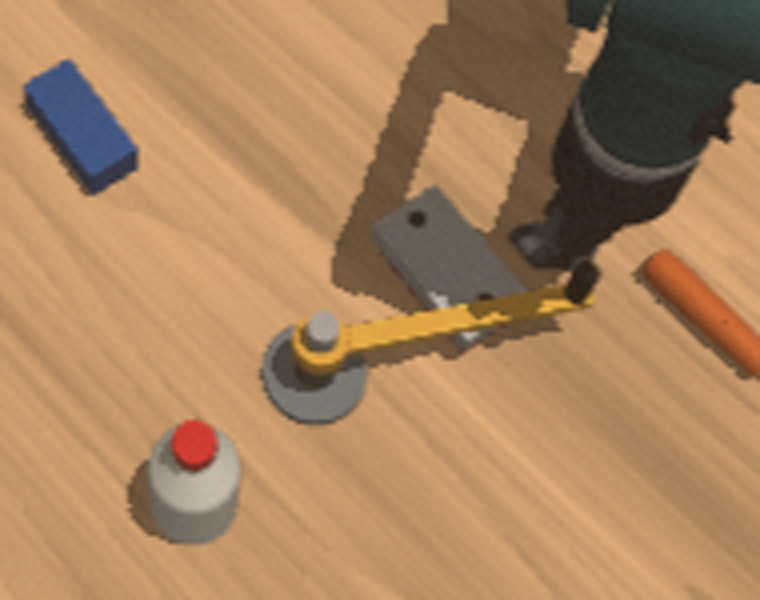

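{"method": "carry_out", "body": {"deltas": [0.016, 0.032, 0, 0, 0, 0.036, 0.062, 0, 0, 0, 0.058, 0.09, 0, 0, 0, 0.083, 0.115, 0, 0, 0, 0.111, 0.138, 0, 0, 0, 0.141, 0.157, 0, 0, 0, 0.173, 0.174, 0, 0, 0, 0.207, 0.186, 0, 0, 0, 0.22, 0.19, 0, 0, 0, 0.22, 0.19, 0, 0, 0, 0.2, 0.18, 0, 0, 0, 0.17, 0.17, 0, 0, 0, 0.14, 0.15, 0.03, 0, 0, 0.14, 0.15, 0.1, 0, 0, 0.1, 0.1, 0.15, 0, 0, 0.0, 0.1, 0.2, 0, 0, -0.1, 0.1, 0.2, 0, 0, -0.15, 0.1, 0.2, 0, 0, -0.2, 0.1, 0.2, 0, 0, -0.2, 0.1, 0.2, 0, 0]}}

```text
time: 32.67
tool_pos: [382.4, 318.1, 340.6]
tool_rot: [-3.139, 0.0, 1.425]
wrist_force: [-0.1, -0.3, 0.1]
finger_gap: 0.5
```

```bash
python3 - <<'E'
from h import *
for n in('scene','top'):
  c=snap(n,n+'18'); print(n,plates(c,44,(450,620,120,280)),plates(c,60,(440,520,-420,-330)))
  H=hsv(c);h,s,v=[H[...,i].astype(int) for i in range(3)]
  for b in blobs((h>17)&(h<30)&(s>170)&(v>140),60)[:2]: print('arm',rect(c,b,58)[1])
  for b in blobs(((h>105)&(h<125)&(s>120)&(v>60)),60)[:1]: print('blue',rect(c,b,32)[1])
  p=proj(c,[560,130,20])[0].astype(int); im=cv2.imread(f'pics/{n}18.png')[max(0,p[1]-100):p[1]+100,p[0]-130:p[0]+130]; cv2.imwrite(f'pics/{n}18z.png',cv2.resize(im,None,fx=3,fy=3,interpolation=cv2.INTER_CUBIC))
s=robot.state(); print(s['time'],s['tool_pos'],s['finger_gap'],s['wrist_force'])
E
```

```text
scene [((367, 229, 40, 39), array([534.7, 216.4]), array([103.7,  55.9]), 81.8)] [((248, 104, 29, 14), array([ 482.5, -372.5]), array([14. , 99.9]), 80.2)]
arm ((632.2203369140625, 270.0670471191406), (28.626216888427734, 178.234130859375), 9.418221473693848)
blue ((640.4690551757812, -39.42079162597656), (83.31942749023438, 33.972232818603516), 81.50524139404297)
top [((233, 208, 34, 21), array([531. , 213.1]), array([101.7,  57.2]), 81.6)] [((434, 213, 7, 33), array([ 481.1, -373.1]), array([ 11.3, 100.4]), 80.4)]
arm ((628.4803466796875, 286.6108093261719), (11.319673538208008, 140.0729217529297), 6.975090503692627)
blue ((159.5588836669922, -721.1416625976562), (65.17363739013672, 155.33135986328125), 18.12782096862793)
32.7667 [386.24645333 318.36377571 340.69660817] -0.14445849579344663 [-0.18067881  0.3509949  -0.52754953]
```

View pics/scene18z.png

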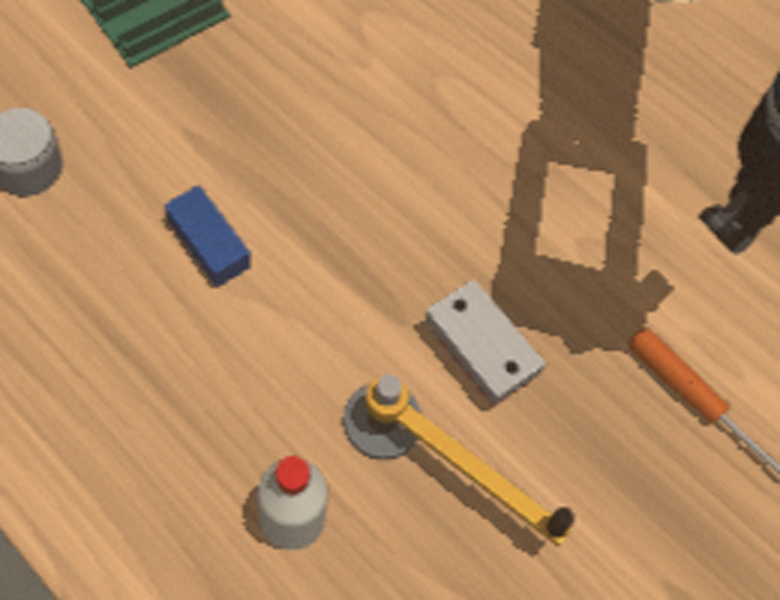

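View pics/top18z.png

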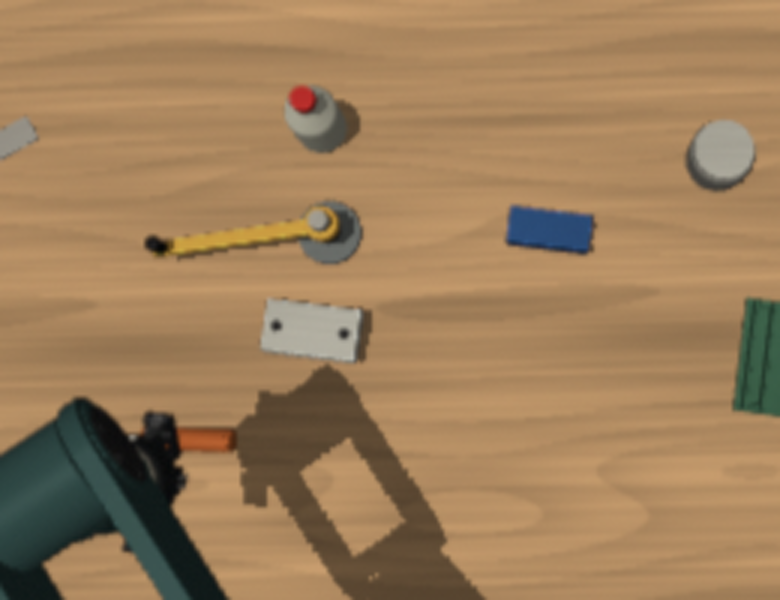

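The arm is at θ ≈ 1.3 rad, the stack hasn't moved, plate C stands in the rack and the robot touches nothing. Handing in.

```bash
python3 -c "
from cell import workorder; print(workorder.sign_off())"
```

```text
the job is handed in; nothing more can be done
None
```

The stack is built and the arm check is done; I handed the job in at about 33 s, with no verdict reported.

**What I did:** The red low block stood at the gauge, so two plates were needed. I tipped each one flat on the open bench, took it again and set it on the block with about 5 N of contact. Then I pushed the swing arm by its knob, with shut fingers, right across the stack.

**Last checks:**
- **Stack:** The top plate reads (533, 215), within about 2 mm of the block's centre. It lies about 0.5° off the block's direction, and its position was unchanged by the swing.
- **Height:** I did not measure it directly. It should be 44 mm (20 + 12 + 12), and the contact heights and image size fit that.
- **Arm:** It stands at about 1.3 rad. The forces read between moves stayed under 3 N and showed no rubbing, and I saw none in the pictures.
- **The rest:** The third plate stands in its slot, and the robot touches nothing. The blue block was re-measured in the scene view and has not moved. The bottle, screwdriver and tin look unmoved in the pictures but were not measured.

**Disagreements:** The two cameras differed by about 3–4 mm, so I used their average. In the top view my final blue-block reading picked up a different blue object, so I ignored it.

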